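# Rock the bench stone out of its fitted case and clamp it in the stone holder

### The arm

A 6-joint arm with a two-finger parallel gripper is mounted at the origin on a cart in front of the work surface, level with it; the furniture and walls round the work are solid. World frame = base frame: x ahead of the robot, y to its left, z up, the work surface at z = 0. Lengths are in mm, angles in rad, forces in N, time in s.
With the tool pointing down it reaches from about 350 to 875 mm from the base axis. Payload 4.2 kg.
Tool frame: the origin (TCP) lies at the very end of the fingers, on their centre line; the grasp point (between the pads) lies 19 mm behind it; z points along the fingers, y is the direction in which the jaws open and shut (so a half turn about z gives the same grasp; the last joint's range is limited). The gripper opens to 85 mm and grips with 20 to 120 N. Pads are 22 mm wide; open, the fingers measure 114 mm over their backs; the gripper's body (76 mm by 85 mm) begins 54 mm behind the grasp point. The pads swing forward as they close: fully open they stand 13 mm farther back than shut.
Start: joints at [-0.953, 0.385, 0.008, 0, -1.194, -0.259], TCP at [219.483, -585.172, 231.312] pointing down, gripper open.
Joint ranges: [-3.14, 3.14], [-1.21, 2.06], [-1.07, 1.41], [-3.16, 2.05], [-2.99, -0.16], [-3.1, 3.1]. Speed limits (rad/s): [2.79, 2.79, 3.14, 3.14, 3.14, 3.14].

### API

Orientations are given as a unit quaternion [x, y, z, w].
In Python, from bench import arm gives the robot as it stands.
- The arm moves only by the tool apply_moves, never from a script. Its argument "plan" is one flat list of numbers, 5 for each row, row after row: the gripper's target within -1 to 1 (shut at 1, half-way at 0, fully open at -1), then the shift along the world's x, y, z in m, then the turn about the world's z in degrees. A call has 1 to 8 rows; each row is the pose to reach, as a shift and turn from the pose commanded when the call began; what a row does not reach only later rows make up. A row lasts 1/12 s, in which the tool goes at most 41.7 mm and 7.16 degrees, less where a joint would pass 70% of its speed; a pose out of reach is approached as far as the arm can. A call with a gripper value outside its range is refused whole. The fingers move at their own pace and stop on an object; the grip force is fixed at half the most. Time passes only in rows, so rows that repeat a pose let the fingers close. It gives the time, the measured TCP pose, the force and the opening at its end, in the units of the state.
- arm.read_state(): the state, without advancing time (a new reading comes with each control period).
- arm.get_image(name): name is "scene" or "top"; returns a dict with "color" (384x512x3 uint8, red, green, blue), "range_z" (384x512 float32, mm along the optical axis (not along the pixel's ray), 0 where there is no reading), "camera_matrix" (3x3 intrinsics, pixels), "camera_from_world" (4x4, takes a point from world to camera coordinates). Camera axes: x right, y down, z forward; pixel columns grow to the right and rows downward; lengths in mm; the calibration is good to about 2 mm. A picture is of the moment at which its call begins.
- arm.job_done(): hands the job in, once; it reports no verdict.
The state is a dict: "clock": time; "joints": joint angles; "joint_vel": joint speeds; "joint_efforts": joint torques, N m; "position": TCP position; "ee_rot": TCP orientation; "contact_force": force on the tool from outside, world axes, zero at the start; "wrist_torque": the same for the moment, N m; "gripper_width": finger opening in mm.
Only numpy, scipy, OpenCV 4.12 (cv2) and the standard library are available. Lean on these libraries where they do the work, as an engineer would, in place of code of your own. Each camera call takes 0.05 s, during which the arm holds its last target.

### The job

Get the bench stone ready for honing. It lies flush in its fitted wooden case with no room for fingers beside it, so press down its end over the sloping half of the pocket (the end with the wider gap) until it rocks over and stays tipped on the slope when you let go; then take it by the raised end, lift it out, set it down flat between jaw and fixed stop of the stone holder without dropping it (push the jaw back first if the gap is too short), and push the sliding jaw up until the stone is held snugly between jaw and fixed stop. Leave the small slip stone in its pocket and do not knock the bottle, jar, loupe, V-block or brush about.

Things in the scene. Friction and masses are not known exactly. Their poses are not given: they have to be found in the camera images.
- bench_stone: combination oilstone, a plain block 100 (its x) x 50 (y) x 25 mm (z), 0.28 kg, dark grey layer below, lighter above, same either way round; origin at the centre of its underside. It starts level in the case's large pocket, its x along the case's x, its top 1 mm below the rim, its middle 2 to 3 mm to +x of the ridge
- stone_mid (a point): the middle of the bench stone (12.5 mm above the centre of its underside)
- stone_case: fitted wooden case, fixed to the bench, 132 (x) x 116 (y) x 49 mm high; origin at the centre of its underside, z up. Large pocket for the bench stone: 53 mm wide, centred on y = -18 mm, x from -54.5 to +53.5 mm. Shallow pocket for the slip stone: 28 mm wide, centred on y = +34.5 mm. Rim all round at 49 mm, nothing stands above it
- pocket_ridge (a point): point on the ridge across the large pocket's floor, midway across (case frame x 0, y -18, z 23 mm). From it the floor is level, 26 mm below the rim, towards +x and slopes down at 22 degrees towards -x
- press_spot (a point): place above the stone's -x end, at rim height (case frame x -35.5, y -18, z 49 mm, fixed to the case); the gap at this end of the stone is 7 mm, at the other 1 mm. Pressed down here to 10 or 11 mm below the rim (a few N) the stone topples over the ridge, lies on the slope and stays; its top is then 13 mm below the rim here, so do not press further
- raised_end (a point): place over the +x end wall of the large pocket, at rim height (case frame x +53.5, y -18, z 49 mm, fixed to the case). When the stone lies on the slope its top climbs towards here at 22 degrees: about 16 mm above the rim at the stone's end, 10 mm above it 18 mm from the end
- slip_stone: small green stone stick 25 x 100 x 13 mm lying in the case's shallow pocket, just below the rim; stays there
- stone_holder: bench stone holder, fixed to the bench: aluminium bar 168 (x) x 40 (y) mm, top 22 mm above the bench; origin under the bar's middle at bench height, z up. A fixed stop at its +x end (inner face at x = +70 mm) and a sliding jaw towards -x, both 48 mm wide, rising 16 mm above the bar. The sides are open, the bar is narrower than the stone; the stone lies along the bar between them
- seat (a point): point on the bar's top, midway across, under the middle of the stone when the stone rests against the fixed stop (holder x +20 mm, z 22 mm)
- stop_face (a point): middle of the fixed stop's inner (-x) face, 8 mm above the bar
- jaw_face (a point): middle of the sliding jaw's inner (+x) face, 8 mm above the bar; the jaw is 12.5 mm thick in x and 48 mm wide, its outer face is 13 mm to -x of this point and is free to be pushed; its two side skirts reach 25 mm to -x of this point, just below the bar's top
- holder_jaw (a joint): travel of the sliding jaw in m, 0 = fully open (128 mm between jaw and stop faces), growing as it moves towards the fixed stop (holder +x), up to 0.045; the gap is 128 mm less the travel, so it may start too short for the 100 mm stone; about 0.028 when it grips the stone; moves either way against about 4 N of friction and stays where it is left
- solvent_bottle: amber bottle with dropper cap, 62 mm wide, 158 mm tall, stands between case and holder; origin under its middle
- parts_jar: small clear jar with white lid, 45 mm wide, 42 mm tall, beside the holder; origin under its middle
- loupe: black eye loupe, 41 mm wide, 36 mm tall; origin under its middle
- dust_brush: flat wooden brush 30 x 168 x 10 mm lying on the bench; origin under its middle
- v_block: steel V-block 55 x 36 x 32 mm standing beside the case; origin under its middle

How it is judged:
By the outcome, as a careful person would: the job done as asked, in the order asked, and still so for the second after the job is handed in, with the robot touching nothing.
It also fails if it takes over 61 s, if anything falls off the work surface, if the arm or the gripper's body presses on something with over 40 N, if the wrist force passes 120 N, or if a joint passes its speed limit or range.

## Working session

There is one attempt and no reset: what is moved stays moved. The work goes in short steps, Python scripts to look and compute and a tool call to move; the robot and the scene stay as the last step left them, time stands still between calls to the robot, and variables do not carry over. Pictures are saved under pics/ and viewed, and the job is handed in when it is done.

Besides the shell and the picture viewer there is one more tool, called as name(argument=value, ...) on one line, values as JSON. apply_moves: Moves the arm, as the interface text tells. Its arguments: {"type":"object","properties":{"plan":{"type":"array","items":{"type":"number"}}},"required":["plan"]}

```bash
mkdir -p pics; ls; cat > h.py <<'E'
import numpy as np, cv2
from bench import arm
def snap(name,fn):
    d=arm.get_image(name); np.savez('last_%s.npz'%name,**d)
    cv2.imwrite('pics/'+fn, d['color'][:,:,::-1]); return d
def w_from_px(d,u,v,z=None):
    K=np.array(d['camera_matrix']);T=np.array(d['camera_from_world']);R=T[:3,:3];t=T[:3,3]
    ray=np.linalg.inv(K)@np.array([u,v,1.0])
    if z is None:
        r=d['range_z'][int(round(v)),int(round(u))]; return R.T@(ray*r-t)
    c=-R.T@t; dr=R.T@ray; return c+dr*(z-c[2])/dr[2]
def cloud(d):
    K=np.array(d['camera_matrix']);T=np.array(d['camera_from_world']);R=T[:3,:3];t=T[:3,3]
    h,w=d['range_z'].shape;u,v=np.meshgrid(np.arange(w),np.arange(h))
    p=np.stack([u,v,np.ones_like(u)],-1)@np.linalg.inv(K).T*d['range_z'][...,None]
    return (p-t)@R
def proj(d,p):
    K=np.array(d['camera_matrix']);T=np.array(d['camera_from_world']);q=T[:3,:3]@np.array(p)+T[:3,3];q=K@q;return q[:2]/q[2]
E
python3 - <<'E'
from h import *
for n in('scene','top'):
    d=snap(n,n+'0.png');T=np.array(d['camera_from_world']);print(n,-T[:3,:3].T@T[:3,3],T[2,:3],np.array(d['camera_matrix'])[0],(d['range_z']>0).mean())
print(arm.read_state())
E
```

```text
pics
scene [-228.90898858  678.43782604  659.73417713] [ 0.63399022 -0.59286674 -0.49655355] [462.70136218   0.         258.20362393] 0.9959208170572916
top [ 400.33945354  -28.41557454 1298.02981845] [ 0.10434871 -0.00197088 -0.99453882] [405.06376882   0.         251.9565799 ] 0.9960530598958334
{'clock': 0.1, 'joints': array([-9.53437314e-01,  3.85491893e-01,  6.73175682e-03, -4.59835547e-04,
       -1.19398499e+00, -2.58587293e-01]), 'joint_vel': array([ 0.00154518, -0.00202612,  0.00251942,  0.00091372, -0.0010544 ,
        0.00113314]), 'joint_efforts': array([ 3.90608202e-04, -3.93320274e+01,  1.88929099e+01,  4.19789538e+00,
       -2.59635432e-03,  1.06536748e-05]), 'position': array([ 219.27796729, -584.7015068 ,  230.3078674 ]), 'ee_rot': array([-1.78341785e-01,  9.83968095e-01,  9.73061878e-04, -2.19713466e-04]), 'contact_force': array([-0.14033668,  0.15077319,  0.12806587]), 'wrist_torque': array([-0.08978885, -0.01059283, -0.01079917]), 'gripper_width': 85.50863936009974}
```

```bash
python3 -c "
import cv2
for n in('scene','top'):
    i=cv2.imread(f'pics/{n}0.png');cv2.imwrite(f'pics/{n}0b.png',cv2.resize(i,(800,600),interpolation=cv2.INTER_CUBIC))"
```

```text
(no output)
```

View pics/scene0b.png

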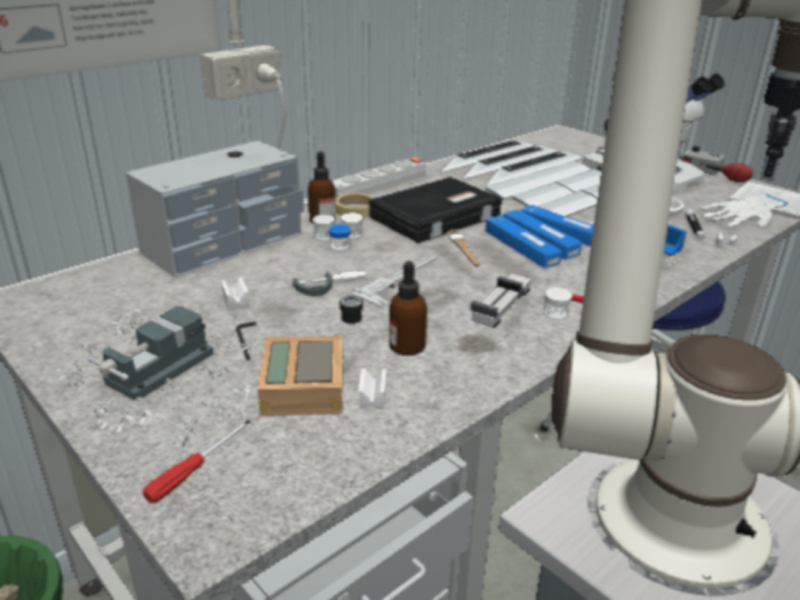

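View pics/top0b.png

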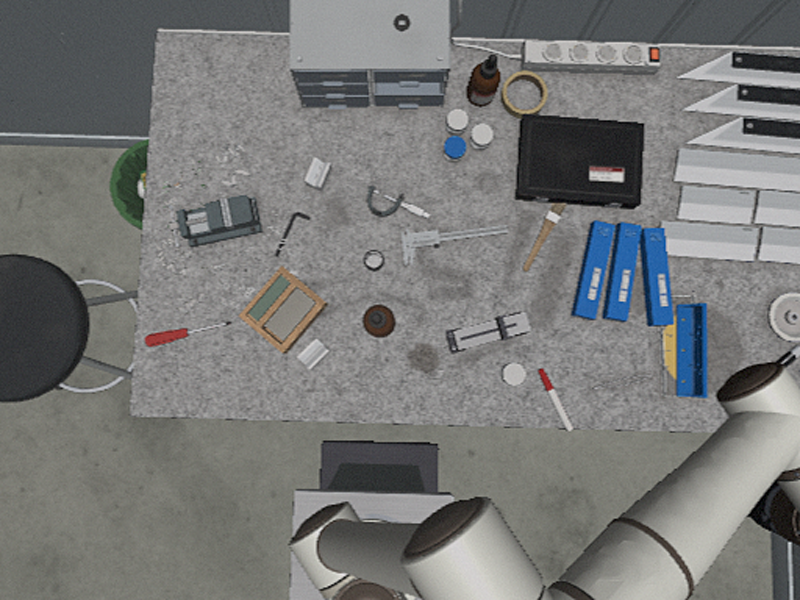

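The top view shows the case at about (284,310) in the 800x600 picture, the bottle at (378,320), the holder at (488,330) and the jar at (513,374). The scene view shows the same things. Next I'll crop in and measure.

```bash
python3 - <<'E'
from h import *
d=dict(np.load('last_top.npz'));s=dict(np.load('last_scene.npz'))
i=d['color'][:,:,::-1]
cv2.imwrite('pics/tc.png',np.hstack([cv2.resize(i[165:235,145:215],(400,400),interpolation=cv2.INTER_CUBIC),cv2.resize(i[185:245,275:345],(400,343),interpolation=cv2.INTER_CUBIC)[:400].copy() if 0 else cv2.resize(i[180:250,275:345],(400,400),interpolation=cv2.INTER_CUBIC)]))
j=s['color'][:,:,::-1]
cv2.imwrite('pics/sc.png',np.hstack([cv2.resize(j[205:275,155:225],(400,400),interpolation=cv2.INTER_CUBIC),cv2.resize(j[160:230,290:360],(400,400),interpolation=cv2.INTER_CUBIC)]))
for n,dd in(('top',d),('scene',s)):
    P=cloud(dd)
    hsv=cv2.cvtColor(dd['color'],cv2.COLOR_RGB2HSV)
    if n=='top': roi=(slice(165,235),slice(145,215))
    else: roi=(slice(205,275),slice(155,225))
    p=P[roi].reshape(-1,3);h=hsv[roi].reshape(-1,3)
    m=(p[:,2]>43)&(p[:,2]<56)&(p[:,2]>0)
    q=p[m]; print(n,m.sum(),np.median(q[:,2]))
    r=cv2.minAreaRect(q[:,:2].astype(np.float32));print(r,cv2.boxPoints(r))
    if n=='top': roi=(slice(180,250),slice(275,345))
    else: roi=(slice(160,230),slice(290,360))
    p=P[roi].reshape(-1,3)
    for a,b in((15,28),(29,48)):
        q=p[(p[:,2]>a)&(p[:,2]<b)];print(a,len(q),np.median(q[:,2]),q[:,:2].min(0),q[:,:2].max(0))
E
```

```text
top 1480 48.61462931559355
((508.875244140625, 192.31756591796875), (116.85061645507812, 132.65464782714844), 51.55174255371094) [[420.60037 187.80344]
 [524.4915  105.31779]
 [597.15015 196.8317 ]
 [493.25897 279.31735]]
15 554 22.273761074087304 [ 381.19184221 -304.60076465] [ 517.74770284 -137.27469348]
29 316 40.41308834978072 [ 372.81771045 -291.21954768] [ 508.6157756  -135.09522986]
scene 1798 49.37936875378939
((506.2296447753906, 192.38424682617188), (114.97293090820312, 137.19017028808594), 51.90788650512695) [[416.77896  189.45946 ]
 [524.75037  104.823044]
 [595.6803   195.30904 ]
 [487.70892  279.94543 ]]
15 490 23.077923378761003 [ 372.95179087 -438.10471272] [ 575.3521672  -132.61828346]
29 365 37.73349163897144 [ 372.89547839 -434.02963666] [ 539.40229727 -134.21117624]
```

View pics/tc.png

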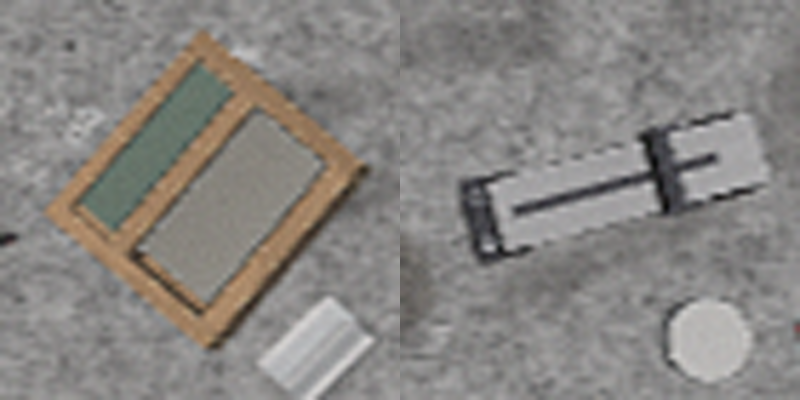

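View pics/sc.png

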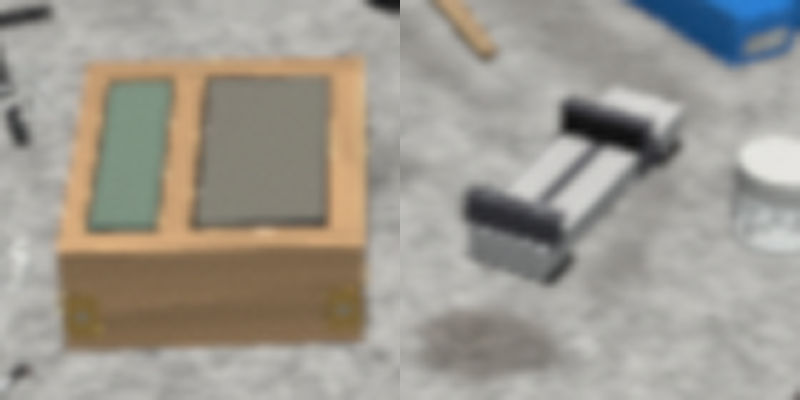

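The top crop shows the wide gap at the case's lower-left end, so case +x points up and to the right. The holder's fixed stop is its left end. The jaw is at right, about 87 mm away, so the gap is too short. Next I'll measure the poses more exactly.

```bash
python3 - <<'E'
from h import *
d=dict(np.load('last_top.npz'));s=dict(np.load('last_scene.npz'))
# stone by colour mask in both views, plane z=48
for n,dd,roi,z in(('top',d,(165,235,145,215),48),('scene',s,(205,275,155,225),48)):
    P=cloud(dd);a,b,c,e=roi
    im=dd['color'];lab=cv2.cvtColor(im,cv2.COLOR_RGB2HSV).astype(int)
    wood=(lab[...,1]>75)&(lab[...,0]<25)
    ok=np.zeros_like(wood);ok[a:b,c:e]=1
    green=(lab[...,0]>45)&(lab[...,0]<95)&(lab[...,1]>40)&ok
    # stone: non-wood, non-green, height>44, inside
    st=ok&(~wood)&(~green)&(P[...,2]>45)&(P[...,2]<52)&(lab[...,1]<60)&(lab[...,2]>80)
    for nm,m in(('stone',st),('green',green)):
        m8=cv2.morphologyEx(m.astype(np.uint8),cv2.MORPH_OPEN,np.ones((3,3),np.uint8))
        cs,_=cv2.findContours(m8,cv2.RETR_EXTERNAL,cv2.CHAIN_APPROX_NONE)
        k=max(cs,key=cv2.contourArea)
        w=np.array([w_from_px(dd,u,v,z)[:2] for u,v in k[:,0]],np.float32)
        r=cv2.minAreaRect(w);M=m8.astype(bool);print(n,nm,cv2.contourArea(k),r,'medz',np.median(P[M][:,2]))
    # rim
    rim=ok&wood&(P[...,2]>45)&(P[...,2]<53)
    r=cv2.minAreaRect(P[rim][:,:2].astype(np.float32));print(n,'rim',rim.sum(),r)
    # holder
    X=P.reshape(-1,3);
    H=X[(X[:,0]>395)&(X[:,0]<500)&(X[:,1]<-130)&(X[:,1]>-320)&(X[:,2]>12)&(X[:,2]<45)]
    # remove jar
    m,=[(np.hypot(H[:,0]-375,H[:,1]+270)>40)]
    H=H[m];r=cv2.minAreaRect(H[:,:2].astype(np.float32));print(n,'holder',len(H),r,cv2.boxPoints(r))
    bar=H[(H[:,2]<27)];U=H[H[:,2]>30]
    c0=bar[:,:2].mean(0);_,_,vt=np.linalg.svd(bar[:,:2]-c0);ax=vt[0]*np.sign(vt[0][1]);print('bar axis',np.degrees(np.arctan2(ax[1],ax[0])))
    np.savez('hold_%s.npz'%n,H=H)
# side objects
P=cloud(d)
X=P.reshape(-1,3);m=(X[:,2]>8)&(X[:,0]>250)&(X[:,0]<700)&(X[:,1]>-400)&(X[:,1]<330)
lb=np.zeros(P.shape[:2],np.uint8);lb.reshape(-1)[m]=1
nn,L,stt,_=cv2.connectedComponentsWithStats(lb)
for k in range(1,nn):
    if stt[k,4]>40:
        q=P[L==k];print(k,stt[k],q.min(0).round(),q.max(0).round())
E
```

```text
top stone 236.0 ((502.3915710449219, 173.59706115722656), (49.60357666015625, 91.28458404541016), 52.44585037231445) medz 48.29949176059943Traceback (most recent call last):
  File "<stdin>", line 15, in <module>
ValueError: max() iterable argument is empty
```

```bash
cat > m.py <<'E'
from h import *
d=dict(np.load('last_top.npz'));s=dict(np.load('last_scene.npz'))
for n,dd,roi,z in(('top',d,(165,235,145,215),48),('scene',s,(205,275,155,225),48)):
    P=cloud(dd);a,b,c,e=roi
    im=dd['color'];lab=cv2.cvtColor(im,cv2.COLOR_RGB2HSV).astype(int)
    wood=(lab[...,1]>75)&(lab[...,0]<25)
    ok=np.zeros_like(wood);ok[a:b,c:e]=1
    rim=ok&wood&(P[...,2]>45)&(P[...,2]<53)
    r=cv2.minAreaRect(P[rim][:,:2].astype(np.float32));print(n,'rim',rim.sum(),r,np.median(P[rim][:,2]))
    X=P.reshape(-1,3);
    H=X[(X[:,0]>395)&(X[:,0]<500)&(X[:,1]<-125)&(X[:,1]>-320)&(X[:,2]>12)&(X[:,2]<45)]
    H=H[np.hypot(H[:,0]-375,H[:,1]+270)>40]
    r=cv2.minAreaRect(H[:,:2].astype(np.float32));print(n,'holder',len(H),r,cv2.boxPoints(r).round(1).tolist())
    bar=H[(H[:,2]<27)];c0=bar[:,:2].mean(0);_,_,vt=np.linalg.svd(bar[:,:2]-c0);ax=vt[0]*np.sign(vt[0][1]);print('bar axis',np.degrees(np.arctan2(ax[1],ax[0])))
    # profile along axis
    q=H[:,:2]@ax; w=(H[:,:2])@np.array([-ax[1],ax[0]])
    for t in np.arange(np.floor(q.min()/5)*5,q.max(),5):
        k=(q>=t)&(q<t+5); 
        if k.sum(): print(int(t),k.sum(),H[k,2].max().round(1),np.median(H[k,2]).round(1),w[k].min().round(1),w[k].max().round(1))
P=cloud(d)
X=P.reshape(-1,3);m=(X[:,2]>8)&(X[:,0]>250)&(X[:,0]<700)&(X[:,1]>-400)&(X[:,1]<330)
lb=np.zeros(P.shape[:2],np.uint8);lb.reshape(-1)[m]=1
nn,L,stt,_=cv2.connectedComponentsWithStats(lb)
for k in range(1,nn):
    if stt[k,4]>40:
        q=P[L==k];print(k,stt[k],q.min(0).round(),q.max(0).round())
E
python3 m.py
```

```text
top rim 561 ((509.4826965332031, 191.10142517089844), (114.60237884521484, 130.50848388671875), 51.330326080322266) 49.2150509672581
top holder 622 ((458.2911682128906, -219.42660522460938), (169.0819854736328, 83.55754852294922), 88.9687728881836) [[415.0, -303.20001220703125], [498.5, -304.70001220703125], [501.6000061035156, -135.6999969482422], [418.0, -134.10000610351562]]
bar axis 102.47240749426928
-405 6 24.2 21.5 -421.9 -406.0
-400 9 26.4 23.9 -423.3 -406.5
-395 12 25.5 22.4 -423.7 -404.0
-390 12 26.3 22.4 -425.1 -405.2
-385 12 26.3 22.7 -426.3 -403.3
-380 13 25.7 22.8 -426.6 -404.0
-375 13 25.2 21.4 -428.1 -404.5
-370 14 25.4 21.2 -428.6 -402.6
-365 15 24.1 21.1 -429.1 -397.7
-360 15 43.0 22.7 -430.4 -346.8
-355 11 39.5 37.8 -430.9 -347.9
-350 23 44.4 39.6 -434.5 -348.6
-345 26 42.0 36.4 -435.7 -397.5
-340 26 38.6 25.5 -437.5 -401.8
-335 21 28.0 21.9 -438.7 -400.0
-330 19 28.6 22.5 -436.3 -400.5
-325 19 26.4 22.9 -437.4 -401.7
-320 21 28.9 21.6 -438.0 -399.2
-315 18 28.6 21.5 -436.0 -400.3
-310 23 28.0 23.5 -437.5 -397.9
-305 17 27.9 23.5 -434.6 -399.0
-300 21 26.3 22.9 -43
[... 2023 characters left out ...]
 [ 609. -353.    8.] [ 699. -293.   16.]
289 [268 147  13  11  57] [ 652. -118.    8.] [686. -79.  15.]
360 [232 160  13  14 136] [400. -28.  24.] [ 635.   34. 1298.]
395 [ 152  170   57   57 1659] [400. -28.   9.] [ 595.  277. 1298.]
469 [232 195  21  21 345] [400. -32.  15.] [ 520.   29. 1298.]
491 [285 200  54  27 714] [ 400. -305.    8.] [ 518.  -28. 1298.]
517 [190 216  21  22 218] [389. -28.   8.] [ 455.  158. 1298.]
552 [320 232  16  15 191] [ 373. -291.    9.] [ 416.  -28. 1298.]
567 [344 236  22  40 195] [ 285. -392.    8.] [ 405.  -28. 1298.]
648 [ 395  280   81   59 2823] [ 250. -400.  550.] [ 400.  -28. 1298.]
722 [ 267  318   61   31 1333] [ 250. -145.  658.] [ 400.  -28. 1298.]
```

```bash
cat > m2.py <<'E'
from h import *
import sys
def holder(d,yaw=106.5,verbose=1):
    P=cloud(d);X=P.reshape(-1,3)
    H=X[(X[:,0]>395)&(X[:,0]<530)&(X[:,1]<-120)&(X[:,1]>-320)&(X[:,2]>14)&(X[:,2]<46)]
    H=H[np.hypot(H[:,0]-392,H[:,1]+269)>40]
    ax=np.array([np.cos(np.radians(yaw)),np.sin(np.radians(yaw))]);nx=np.array([-ax[1],ax[0]])
    q=H[:,:2]@ax;w=H[:,:2]@nx
    U=H[:,2]>34
    out={}
    mid=(q.min()+q.max())/2
    for nm,k in(('jaw',U&(q<mid)),('stop',U&(q>mid))):
        print(nm,k.sum(),'along %.1f..%.1f (p5 %.1f p95 %.1f)'%(q[k].min(),q[k].max(),*np.percentile(q[k],[5,95])),'w %.1f..%.1f'%(w[k].min(),w[k].max()),'z',np.median(H[k,2]))
        # fit the across direction
        c=H[k,:2];_,_,vt=np.linalg.svd(c-c.mean(0));a=np.degrees(np.arctan2(vt[0][1],vt[0][0]))%180;print('  across angle',a,'ctr',c.mean(0))
    B=(H[:,2]<28)
    print('bar along %.1f..%.1f w %.1f..%.1f'%(q[B].min(),q[B].max(),w[B].min(),w[B].max()))
    lo=[];hi=[];ts=[]
    for t in np.arange(q[B].min()+5,q[B].max()-5,8):
        k=B&(q>=t)&(q<t+8)
        if k.sum()>8: ts.append(t+4);lo.append(w[k].min());hi.append(w[k].max())
    for e in(lo,hi):
        p=np.polyfit(ts,e,1);print('  edge slope deg %.2f mean %.1f'%(np.degrees(np.arctan(p[0])),np.mean(e)))
if __name__=='__main__':
    for n in('top','scene'):
        print('==',n);holder(dict(np.load('last_%s.npz'%n)))
E
python3 m2.py
python3 - <<'E'
from h import *
d=dict(np.load('last_top.npz'))
i=d['color'][:,:,::-1]
cv2.imwrite('pics/hz.png',cv2.resize(i[190:230,280:345],(780,480),interpolation=cv2.INTER_NEAREST))
E
```

```text
== top
jaw 63 along -380.8..-367.7 (p5 -380.1 p95 -368.1) w -419.1..-371.6 z 38.00961752307366
  across angle 17.215819957950828 ctr [ 485.48195712 -246.47180741]
stop 63 along -277.5..-263.2 (p5 -276.7 p95 -264.3) w -418.3..-371.0 z 39.13016876232788
  across angle 14.744962888075293 ctr [ 455.06007483 -147.29260319]
bar along -432.1..-263.4 w -418.0..-371.3
  edge slope deg 0.79 mean -414.8
  edge slope deg -0.63 mean -375.4
== scene
jaw 63 along -381.5..-361.7 (p5 -379.2 p95 -365.8) w -415.5..-368.3 z 38.650759095820305
  across angle 15.913614143760611 ctr [ 480.16381083 -245.60367785]
stop 72 along -274.7..-260.1 (p5 -272.9 p95 -261.8) w -415.6..-366.4 z 39.187744258059446
  across angle 15.976400234993605 ctr [ 450.5351963  -144.75522433]
bar along -430.7..-259.3 w -416.1..-367.1
  edge slope deg -0.47 mean -411.4
  edge slope deg 0.19 mean -370.6
```

View pics/hz.png

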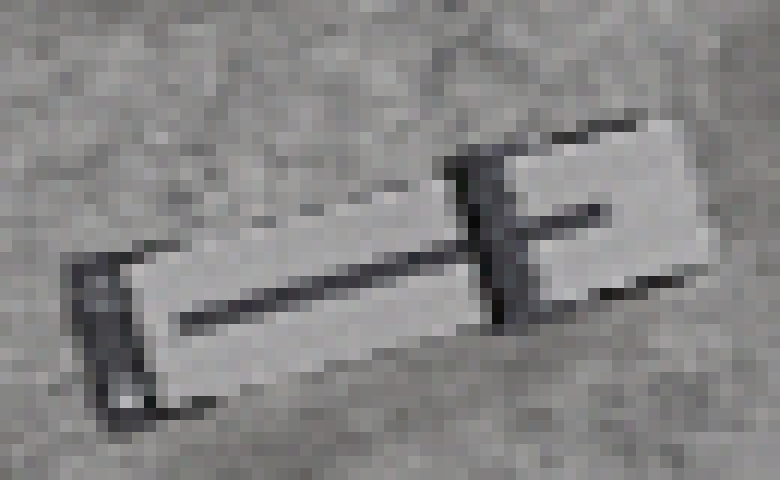

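apply_moves(plan=[1,0.249,0.388,0,-94,1,0.249,0.388,0,-94,1,0.249,0.388,0,-94,1,0.249,0.388,0,-94,1,0.249,0.388,0,-94,1,0.249,0.388,0,-94,1,0.249,0.388,0,-94,1,0.249,0.388,0,-94])

```text
clock: 0.77
position: [383.7, -329.6, 231.1]
ee_rot: [0.272, 0.962, 0.0, -0.0]
contact_force: [1.1, 0.4, 0.5]
gripper_width: -0.0
```

apply_moves(plan=[1,0,0,0,0,1,0,0,0,0])

```text
clock: 0.93
position: [384.1, -329.8, 231.2]
ee_rot: [0.268, 0.964, 0.0, -0.0]
contact_force: [0.1, 0.6, 0.7]
gripper_width: 0.1
```

apply_moves(plan=[1,0.084,0.133,0,-42.5,1,0.084,0.133,0,-42.5,1,0.084,0.133,0,-42.5,1,0.084,0.133,0,-42.5,1,0.084,0.133,-0.06,-42.5,1,0.084,0.133,-0.12,-42.5,1,0.084,0.133,-0.12,-42.5,1,0.084,0.133,-0.12,-42.5])

```text
clock: 1.6
position: [461.5, -197.9, 104.3]
ee_rot: [0.601, 0.799, -0.003, -0.007]
contact_force: [-0.9, -0.3, -0.4]
gripper_width: 0.5
```

```bash
python3 - <<'E'
from h import *
st=arm.read_state();print(st['position'],st['ee_rot'],st['joints'])
s=snap('scene','s1.png');d=snap('top','t1.png')
p=st['position'];print(proj(s,p),proj(d,p))
u,v=proj(s,p).astype(int)
i=s['color'][:,:,::-1][v-60:v+40,u-60:u+60].copy();i=cv2.resize(i,(720,600),interpolation=cv2.INTER_CUBIC)
cv2.drawMarker(i,(int((proj(s,p)[0]-u+60.5)*6),int((proj(s,p)[1]-v+60.5)*6)),(0,0,255),0,20,1)
cv2.imwrite('pics/s1c.png',i)
E
```

```text
[ 461.47686521 -197.88868863  104.32211132] [ 0.60146045  0.7988612  -0.00341035 -0.00738066] [-0.08253161  0.32237195 -0.44913457 -0.00289497 -0.81541589 -2.77696865]
[322.03147721 166.5288623 ] [308.00962589 215.63032628]
```

View pics/s1c.png

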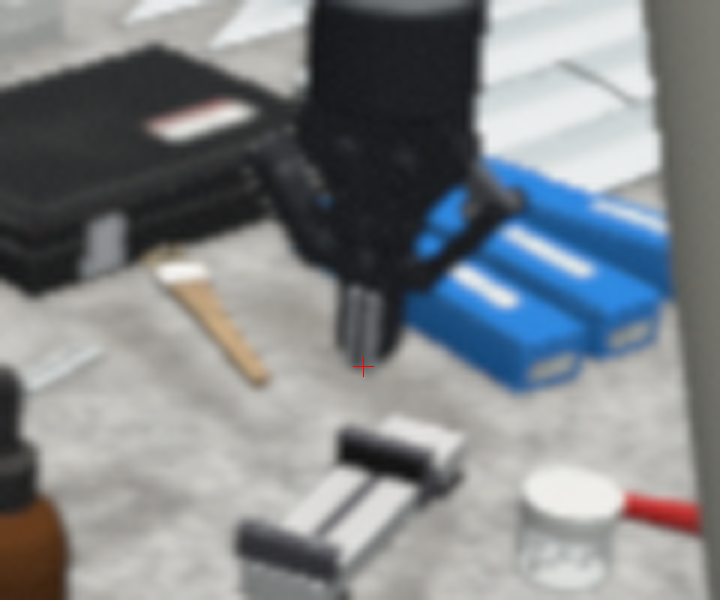

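```bash
cat > tip.py <<'E'
from h import *
import sys
st=arm.read_state();
s=snap('scene','s%s.png'%sys.argv[1]);st=arm.read_state();p=st['position'];print(p,st['ee_rot'],st['contact_force'])
P=cloud(s)
m=(abs(P[...,0]-p[0])<30)&(abs(P[...,1]-p[1])<30)&(P[...,2]>p[2]-8)&(P[...,2]<p[2]+25)
q=P[m];print(len(q),q.min(0),q.max(0))
y=np.radians(2*np.degrees(np.arctan2(st['ee_rot'][1],st['ee_rot'][0]))-90)
ty=np.array([np.cos(y),np.sin(y)]);tx=np.array([ty[1],-ty[0]])
k=(q[:,2]>p[2]+3)
print('yaw',np.degrees(y));
for nm,a in(('ty',ty),('tx',tx)):
    v=(q[k,:2]-p[:2])@a;print(nm,np.percentile(v,[2,10,50,90,98]).round(1))
u,v=proj(s,p).astype(int)
i=s['color'][:,:,::-1][v-25:v+25,u-30:u+30].copy();i=cv2.resize(i,(720,600),interpolation=cv2.INTER_NEAREST)
cv2.drawMarker(i,(int((proj(s,p)[0]-u+30.5)*12),int((proj(s,p)[1]-v+25.5)*12)),(0,0,255),0,20,1)
cv2.imwrite('pics/s%sc.png'%sys.argv[1],i)
E
python3 tip.py 2
```

```text
[ 468.29080544 -199.63140417  112.77758785] [5.99804809e-01 8.00145724e-01 1.39570151e-05 1.00547319e-03] [-0.03822416 -0.00272503  0.56225334]
82 [ 448.10021352 -210.93852733  112.49485415] [ 477.31783075 -185.56486875  137.44005248]
yaw 16.288117750970784
ty [-18.1 -16.4  -7.9   6.4   9.5]
tx [-14.4 -13.6  -8.9  -1.4   5.8]
```

View pics/s2c.png

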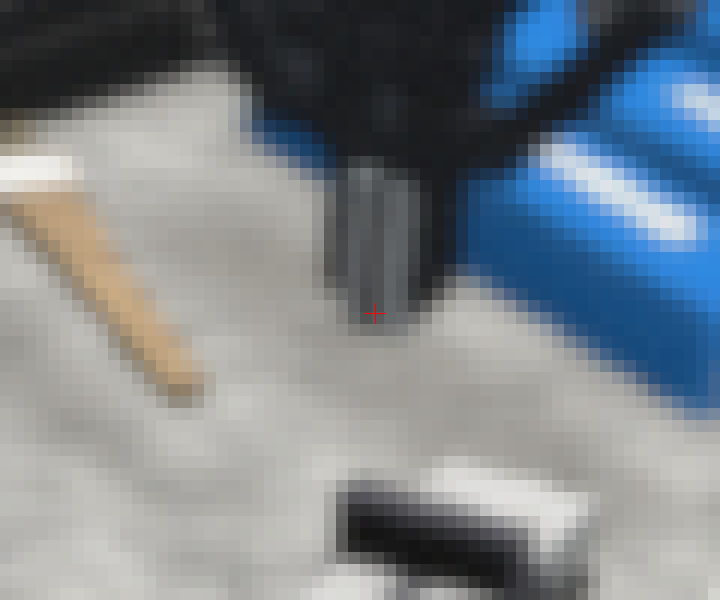

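apply_moves(plan=[1,0,0,-0.04,0,1,0,0,-0.075,0,1,0,0,-0.082,0,1,0,0,-0.082,0,1,0.003,-0.01,-0.082,0,1,0.006,-0.02,-0.082,0,1,0.009,-0.03,-0.082,0,1,0.009,-0.03,-0.082,0])

```text
clock: 2.42
position: [478.5, -230.7, 31.3]
ee_rot: [0.601, 0.799, 0.001, 0.002]
contact_force: [0.6, -0.3, 0.0]
gripper_width: -0.0
```

apply_moves(plan=[1,0.002,-0.006,0,0,1,0.0035,-0.012,0,0,1,0.005,-0.018,0,0,1,0.007,-0.024,0,0,1,0.009,-0.03,0,0,1,0.009,-0.03,0,0])

```text
clock: 2.92
position: [485.5, -259.5, 29.2]
ee_rot: [0.601, 0.8, -0.0, 0.0]
contact_force: [0.1, -0.2, -0.1]
gripper_width: 0.4
```

apply_moves(plan=[1,-0.001,0.004,0,0,1,-0.001,0.004,0.04,0,1,-0.001,0.004,0.08,0,1,-0.001,0.004,0.12,0,1,-0.001,0.004,0.16,0,1,-0.001,0.004,0.2,0,1,-0.001,0.044,0.21,7,1,-0.001,0.084,0.21,14])

```text
clock: 3.58
position: [486.0, -175.3, 243.4]
ee_rot: [0.498, 0.867, 0.001, 0.004]
contact_force: [0.7, 0.6, -1.8]
gripper_width: -0.2
```

```bash
python3 - <<'E'
from h import *
snap('scene','s3.png');d=snap('top','t3.png')
i=d['color'][:,:,::-1];j=dict(np.load('last_scene.npz'))['color'][:,:,::-1]
cv2.imwrite('pics/t3c.png',np.hstack([cv2.resize(i[180:250,275:345],(400,400),interpolation=cv2.INTER_CUBIC),cv2.resize(j[160:230,290:360],(400,400),interpolation=cv2.INTER_CUBIC)]))
E
python3 m2.py; python3 -c "
from h import *
print(arm.read_state())"
```

```text
== top
{'clock': 3.6833, 'joints': array([-2.34007861e-02,  1.86530599e-01, -2.47918678e-01, -6.91407793e-04,
       -1.13387022e+00, -2.58379965e+00]), 'joint_vel': array([-0.06111883,  0.04195305,  0.00575027,  0.02348917, -0.0013898 ,
       -0.02949135]), 'joint_efforts': array([ 8.81618802e-01, -2.98014343e+01,  1.87736428e+01,  4.04017925e+00,
        2.70631275e-02,  1.46010448e-01]), 'position': array([ 484.19928039, -170.98989058,  240.36152022]), 'ee_rot': array([4.95445378e-01, 8.68638156e-01, 8.63887785e-04, 9.41057496e-04]), 'contact_force': array([ 0.4578746 , -0.66052157,  0.78456706]), 'wrist_torque': array([-0.01679265, -0.03920379, -0.00488118]), 'gripper_width': -0.020991958566377308}Traceback (most recent call last):
  File "m2.py", line 26, in <module>
    print('==',n);holder(dict(np.load('last_%s.npz'%n)))
                  ~~~~~~^^^^^^^^^^^^^^^^^^^^^^^^^^^^^^^^
  File "m2.py", line 13, in holder
    print(nm,k.sum(),'along %.1f..%.1f (p5 %.1f p95 %.1f)'%(q[k].min(),q[k].max(),*np.percentile(q[k],[5,95])),'w %.1f..%.1f'%(w[k].min(),w[k].max()),'z',np.median(H[k,2]))
                                                            ~~~~~~~~^^
    return umr_minimum(a, axis, None, out, keepdims, initial, where)
ValueError: zero-size array to reduction operation minimum which has no identity
```

View pics/t3c.png

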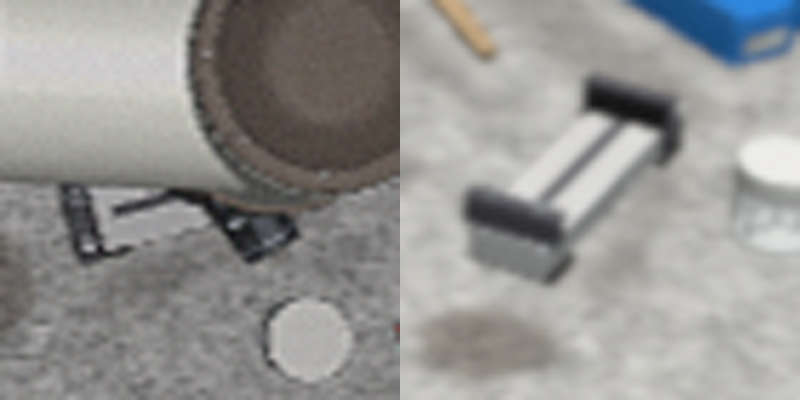

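The right-hand scene crop shows the jaw moved back, with the gap clearly longer. Next is the press spot.

apply_moves(plan=[1,-0.016,0.3715,0,21,1,-0.016,0.3715,0,21,1,-0.016,0.3715,0,21,1,-0.016,0.3715,0,21,1,-0.016,0.3715,0,21,1,-0.016,0.3715,0,21,1,-0.016,0.3715,0,21,1,-0.016,0.3715,0,21])

```text
clock: 4.35
position: [469.3, 160.0, 239.0]
ee_rot: [0.332, 0.943, -0.0, 0.0]
contact_force: [1.3, 0.4, 0.3]
gripper_width: 0.0
```

apply_moves(plan=[1,0,0,0,0,1,0,0,0,0])

```text
clock: 4.52
position: [469.6, 160.1, 238.5]
ee_rot: [0.331, 0.944, -0.001, -0.0]
contact_force: [-0.8, -0.5, 0.6]
gripper_width: -0.3
```

apply_moves(plan=[1,-0.0013,0.04,0,0.3,1,-0.0013,0.04,-0.04,0.3,1,-0.0013,0.04,-0.08,0.3,1,-0.0013,0.04,-0.12,0.3,1,-0.0013,0.04,-0.15,0.3,1,-0.0013,0.04,-0.168,0.3,1,-0.0013,0.04,-0.168,0.3,1,-0.0013,0.04,-0.168,0.3])

```text
clock: 5.18
position: [468.6, 197.0, 70.8]
ee_rot: [0.33, 0.944, -0.001, -0.0]
contact_force: [0.1, 0.5, 0.5]
gripper_width: 0.1
```

```bash
python3 tip.py 4; python3 - <<'E'
from h import *
s=dict(np.load('last_scene.npz'));i=s['color'][:,:,::-1]
cv2.imwrite('pics/s4d.png',cv2.resize(i[185:285,135:245],(660,600),interpolation=cv2.INTER_CUBIC))
E
```

```text
[469.49600702 197.90958177  72.06470166] [3.30078415e-01 9.43953399e-01 1.45823478e-04 4.45793676e-04] [ 0.08341195 -0.84339508 -0.62533851]
103 [452.20474949 184.98821214  72.69790293] [470.00088925 211.6252649   97.05663022]
yaw 51.45292551800779
ty [-16.3 -14.   -3.4   7.5   9.7]
tx [-14.7 -13.8  -9.8  -6.6  -4.8]
```

View pics/s4d.png

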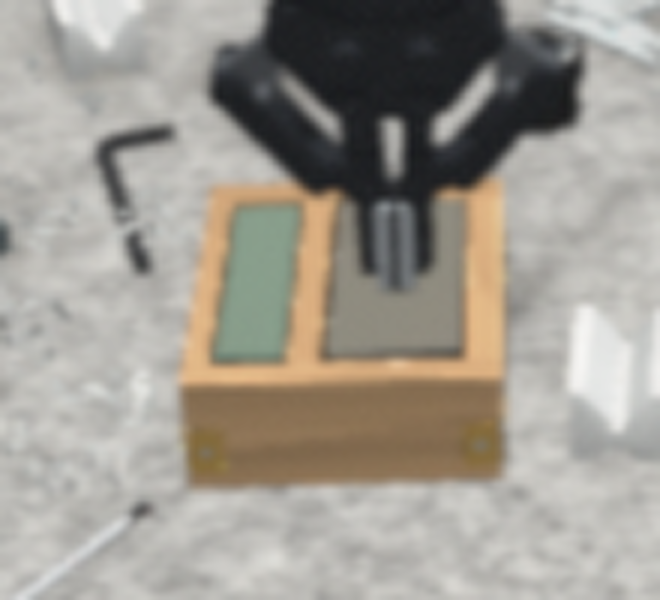

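apply_moves(plan=[1,-0.0005,0.0033,0,0,1,-0.0005,0.0033,-0.01,0,1,-0.0005,0.0033,-0.018,0,1,-0.0005,0.0033,-0.021,0,1,-0.0005,0.0033,-0.021,0])

```text
clock: 5.65
position: [467.5, 201.5, 49.5]
ee_rot: [0.33, 0.944, -0.001, -0.001]
contact_force: [0.4, -0.4, 0.9]
gripper_width: -0.3
```

apply_moves(plan=[1,0,0,-0.001,0,1,0,0,-0.002,0,1,0,0,-0.003,0,1,0,0,-0.004,0,1,0,0,-0.005,0,1,0,0,-0.005,0])

```text
clock: 6.15
position: [468.1, 201.9, 45.3]
ee_rot: [0.33, 0.944, -0.0, -0.0]
contact_force: [0.6, -0.1, 0.4]
gripper_width: -0.1
```

apply_moves(plan=[1,0,0,-0.001,0,1,0,0,-0.002,0,1,0,0,-0.003,0])

```text
clock: 6.4
position: [468.2, 201.9, 42.3]
ee_rot: [0.33, 0.944, 0.0, 0.0]
contact_force: [-0.4, -0.5, 0.2]
gripper_width: -0.3
```

apply_moves(plan=[1,0,0,-0.001,0,1,0,0,-0.002,0,1,0,0,-0.002,0])

```text
clock: 6.65
position: [468.0, 201.7, 40.1]
ee_rot: [0.33, 0.944, -0.0, -0.0]
contact_force: [1.1, -0.9, 0.6]
gripper_width: 0.1
```

```bash
python3 tip.py 5; python3 - <<'E'
from h import *
s=dict(np.load('last_scene.npz'));i=s['color'][:,:,::-1]
cv2.imwrite('pics/s5d.png',cv2.resize(i[185:285,135:245],(660,600),interpolation=cv2.INTER_CUBIC))
E
```

```text
[468.05483581 201.81404853  40.22847522] [ 3.29587413e-01  9.44125051e-01 -1.36045792e-04 -8.61545290e-05] [ 0.76538921 -0.03698248  0.26881155]
398 [438.1821433  171.82793615  32.29460439] [498.00986203 231.73494161  64.59777522]
yaw 51.512529307785115
ty [-34.7 -19.7   0.1  26.9  34.2]
tx [-30.5 -28.3 -10.5  10.5  23.9]
```

View pics/s5d.png

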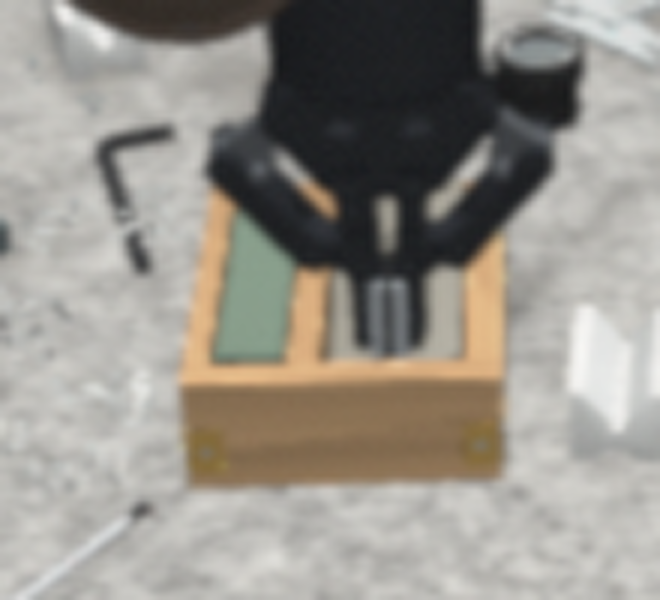

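The view shows the stone's near end pushed down at about (395,340), with the fingers in the pocket. I'll go a little deeper and then release.

apply_moves(plan=[1,0,0,-0.001,0,1,0,0,-0.0015,0,1,0,0,-0.0015,0])

```text
clock: 6.95
position: [468.1, 201.8, 38.8]
ee_rot: [0.33, 0.944, -0.0, -0.0]
contact_force: [-0.3, -1.7, -0.1]
gripper_width: -0.2
```

apply_moves(plan=[1,0,0,0.003,0,1,0,0,0.012,0,1,0,0,0.04,0,1,0,0,0.075,0,1,0.03,-0.025,0.1,0,1,0.06,-0.047,0.1,0,0,0.07,-0.055,0.1,0])

```text
clock: 7.53
position: [542.4, 146.0, 142.6]
ee_rot: [0.33, 0.944, 0.003, 0.003]
contact_force: [0.8, 0.2, -0.1]
gripper_width: 11.1
```

```bash
python3 tip.py 6; python3 - <<'E'
from h import *
s=dict(np.load('last_scene.npz'));i=s['color'][:,:,::-1]
cv2.imwrite('pics/s6d.png',cv2.resize(i[185:285,135:245],(660,600),interpolation=cv2.INTER_CUBIC))
E
```

```text
[541.77522466 145.09239216 140.76452441] [0.33111102 0.94358902 0.0014447  0.0017781 ] [ 1.46955456 -0.55466398 -0.32711968]
97 [521.80696482 127.95905937 144.73965606] [547.57056065 165.15080515 165.6484504 ]
yaw 51.327447331929335
ty [-19.5 -17.4  -6.3  14.1  18.2]
tx [-14.7 -13.3  -9.7  -5.4   1.3]
```

View pics/s6d.png

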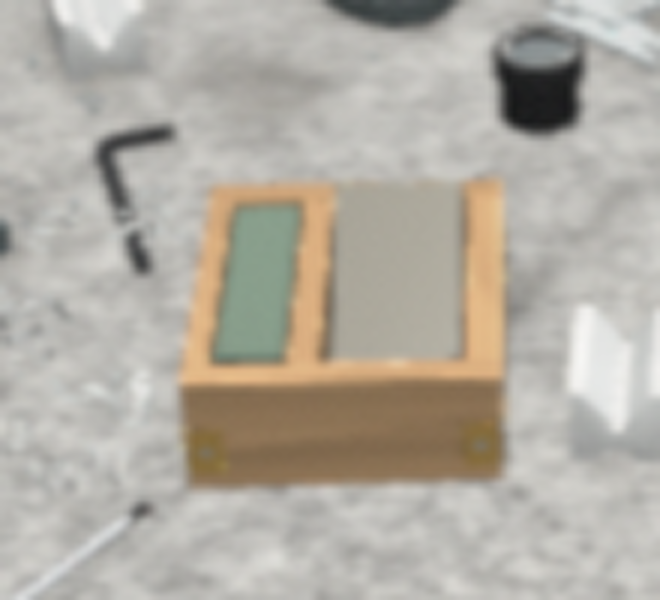

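The stone now lies tipped, its far end hiding the far rim at about (400,185), and the slip stone is still in place. Next I'll measure the tilted top.

```bash
cat > st.py <<'E'
from h import *
s=dict(np.load('last_scene.npz'));P=cloud(s)
C=np.array([505.8,192.7]);a=np.radians(-38.3);ex=np.array([np.cos(a),np.sin(a)]);ey=np.array([-ex[1],ex[0]])
x=(P[...,:2]-C)@ex;y=(P[...,:2]-C)@ey;z=P[...,2]
hsv=cv2.cvtColor(s['color'],cv2.COLOR_RGB2HSV)
m=(abs(x)<60)&(y>-40)&(y<5)&(z>28)&(z<75)&(hsv[...,1]<60)&(hsv[...,2]>90)
A=np.c_[x[m],y[m],np.ones(m.sum())];c,*_=np.linalg.lstsq(A,z[m],rcond=None)
print(m.sum(),c,'tilt',np.degrees(np.arctan(c[0])),'x',np.percentile(x[m],[0,1,99,100]),'y',np.percentile(y[m],[0,1,99,100]),'resid',np.std(z[m]-A@c))
print('height at x=40:',c@[40,-18,1],' at -35.5:',c@[-35.5,-18,1])
print(arm.read_state()['position'])
E
python3 st.py
```

```text
593 [ 3.99382926e-01 -3.85670822e-04  5.04998260e+01] tilt 21.770923934795853 x [-35.41003383 -33.52904191  40.3114398   43.76880992] y [-39.45874817 -39.34416563   4.32399883   4.98069999] resid 1.7773359694026023
height at x=40: 66.48208509337903  at -35.5: 36.32867415739963
[541.77522466 145.09239216 140.76452441]
```

apply_moves(plan=[-0.5,-0.02,0.0146,0,0.4,-0.5,-0.02,0.0146,-0.03,0.4,-0.5,-0.02,0.0146,-0.05,0.4,-0.5,-0.02,0.0146,-0.05,0.4,-0.5,-0.02,0.0146,-0.05,0.4])

```text
clock: 8.0
position: [517.3, 161.2, 88.4]
ee_rot: [0.326, 0.945, -0.001, -0.001]
contact_force: [0.2, 0.7, 1.1]
gripper_width: 64.0
```

```bash
python3 tip.py 7; python3 - <<'E'
from h import *
print(arm.read_state()['gripper_width'])
s=dict(np.load('last_scene.npz'));i=s['color'][:,:,::-1]
p=arm.read_state()['position']
o=cv2.resize(i[165:265,135:245],(792,720),interpolation=cv2.INTER_CUBIC)[:600]
q=(proj(s,p)-[135,165]+.5)*7.2;cv2.drawMarker(o,(int(q[0]),int(q[1])),(0,0,255),0,14,1)
cv2.imwrite('pics/s7d.png',o)
P=cloud(s);a=np.radians(51.6);ty=np.array([np.cos(a),np.sin(a)]);tx=np.array([ty[1],-ty[0]])
dy=(P[...,:2]-p[:2])@ty;dx=(P[...,:2]-p[:2])@tx
m=(abs(dy)<65)&(abs(dx)<22)&(P[...,2]>75)&(P[...,2]<140)
for lo in range(-60,61,6):
    k=m&(dy>=lo)&(dy<lo+6)
    if k.sum():print(lo,k.sum(),P[k][:,2].min().round(1)-p[2].round(1))
E
```

```text
[518.35942562 161.70057695  89.50686714] [ 3.25955575e-01  9.45385052e-01 -1.09980569e-04  2.34516877e-04] [ 0.45638769 -0.47247444  0.45973315]
2 [530.01179126 189.67991079 107.17051967] [530.76807041 190.68641411 114.35067508]
yaw 51.95304215879699
ty [29.7 29.7 29.8 30.  30. ]
tx [-8.7 -8.6 -8.1 -7.6 -7.5]
63.95754708290276
-60 1 50.30000000000001
-54 3 46.599999999999994
-48 37 13.0
-42 34 10.099999999999994
-36 15 9.299999999999997
24 17 12.700000000000003
30 43 8.900000000000006
36 32 15.200000000000003
42 10 22.0
48 1 48.19999999999999
54 1 50.30000000000001
```

View pics/s7d.png

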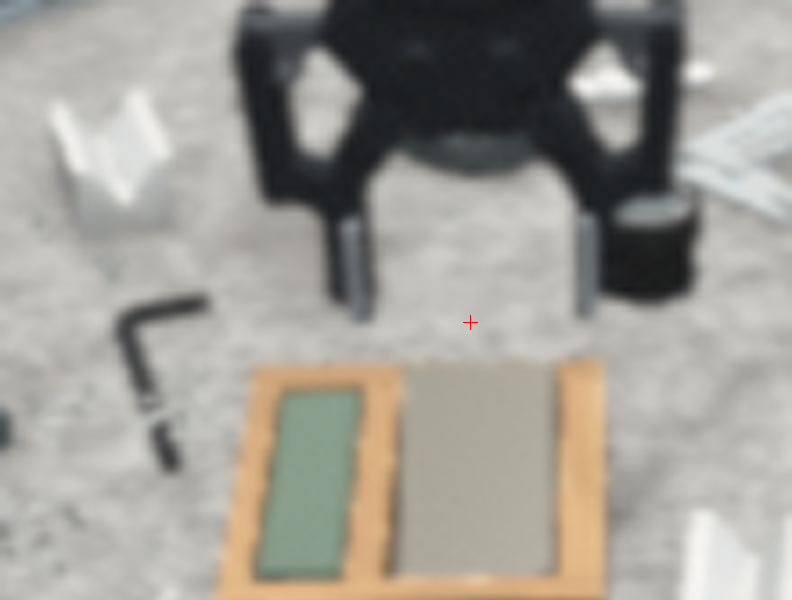

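apply_moves(plan=[-0.5,0.0032,-0.002,0,-0.3,-0.5,0.0032,-0.002,-0.02,-0.3,-0.5,0.0032,-0.002,-0.035,-0.3,-0.5,0.0032,-0.002,-0.042,-0.3,-0.5,0.0032,-0.002,-0.043,-0.3,-0.5,0.0032,-0.002,-0.043,-0.3])

```text
clock: 8.55
position: [521.9, 159.6, 46.5]
ee_rot: [0.329, 0.944, 0.0, 0.0]
contact_force: [0.8, -0.3, 0.9]
gripper_width: 64.1
```

apply_moves(plan=[-0.25,0,0,0,0,-0.2,0,0,0,0,-0.2,0,0,0,0,0,0,0,0,0,0.2,0,0,0,0,0.2,0,0,0,0,0.2,0,0,0,0,0.2,0,0,0,0])

```text
clock: 9.22
position: [521.8, 159.7, 46.8]
ee_rot: [0.329, 0.944, 0.0, 0.001]
contact_force: [-1.0, 0.6, 6.0]
gripper_width: 48.2
```

```bash
python3 tip.py 8; python3 - <<'E'
from h import *
print(arm.read_state()['gripper_width'])
s=dict(np.load('last_scene.npz'));i=s['color'][:,:,::-1]
cv2.imwrite('pics/s8d.png',cv2.resize(i[180:270,145:235],(600,600),interpolation=cv2.INTER_CUBIC))
E
```

```text
[521.83832739 159.73364579  46.73636027] [3.28613257e-01 9.44464312e-01 4.63259973e-04 5.24933595e-04] [-0.80414116  0.15599072  6.43206703]
375 [492.01344    130.10244634  45.84152417] [551.06188798 189.65373101  71.68066805]
yaw 51.63073529325786
ty [-35.  -26.1  -0.3  20.8  29.2]
tx [-31.3 -25.4 -10.5   2.7   9. ]
48.21631240527169
```

View pics/s8d.png

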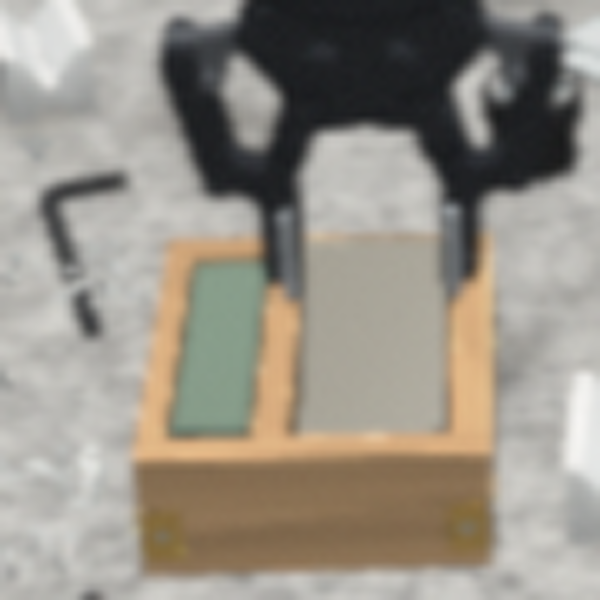

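apply_moves(plan=[0.4,0,0,0.001,0,0.4,0,0,0.004,0,0.4,0,0,0.008,0,0.4,0,0,0.013,0,0.4,0,0,0.018,0,0.4,0,0,0.024,0,0.4,0,0,0.024,0])

```text
clock: 9.85
position: [521.9, 159.7, 71.2]
ee_rot: [0.329, 0.944, 0.001, 0.001]
contact_force: [0.7, 0.5, -2.9]
gripper_width: 48.6
```

```bash
python3 tip.py 9; python3 st.py; python3 - <<'E'
from h import *
print(arm.read_state()['gripper_width'])
s=dict(np.load('last_scene.npz'));i=s['color'][:,:,::-1]
cv2.imwrite('pics/s9d.png',cv2.resize(i[180:270,145:235],(600,600),interpolation=cv2.INTER_CUBIC))
E
```

```text
[521.47788044 159.51149871  70.67164843] [3.28626013e-01 9.44460034e-01 3.07545423e-04 3.04999864e-04] [-0.34623125  0.04897437 -3.57608851]
358 [491.52176627 134.32965424  69.00154732] [541.55281594 189.41204166  95.48885604]
yaw 51.62919365706827
ty [-35.  -25.7  -0.7  20.4  28.3]
tx [-31.4 -25.2 -11.2   2.5   6.5]
457 [3.88149554e-01 1.26895794e-02 7.38621766e+01] tilt 21.21370035714277 x [-53.22357287 -51.79911604   6.02487944  12.35266885] y [-39.96517049 -38.88375582   4.46272752   4.74640595] resid 1.690798411650373
height at x=40: 89.15974628398118  at -35.5: 59.854454977806334
[521.47788044 159.51149871  70.67164843]
48.58713938270315
```

View pics/s9d.png

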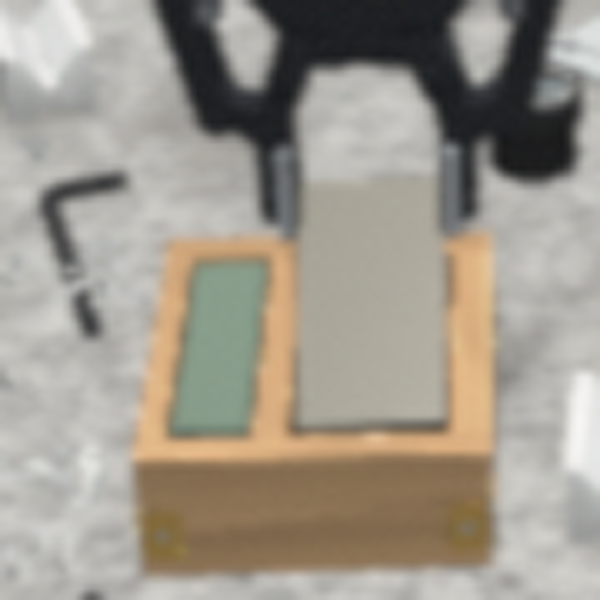

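Lifted: the picture shows the stone hanging clear at the same tilt, about 21°, with 3 N on the wrist. I'll raise it and carry it over.

apply_moves(plan=[0.4,0,0,0.012,0,0.4,0,0,0.03,0,0.4,0,0,0.055,0,0.4,0,0,0.08,0,0.4,0,0,0.105,0,0.4,0,0,0.13,0,0.4,0,0,0.155,0,0.4,0,0,0.175,0])

```text
clock: 10.57
position: [521.1, 159.2, 246.6]
ee_rot: [0.329, 0.944, 0.0, 0.0]
contact_force: [-0.6, 0.2, -3.3]
gripper_width: 48.1
```

apply_moves(plan=[0.4,-0.001,-0.012,0,-1,0.4,-0.004,-0.036,0,-4,0.4,-0.006,-0.061,0,-7,0.4,-0.008,-0.086,0,-9,0.4,-0.01,-0.111,0,-11,0.4,-0.013,-0.136,0,-13,0.4,-0.015,-0.161,0,-15,0.4,-0.018,-0.186,0,-17])

```text
clock: 11.23
position: [501.7, -28.2, 243.3]
ee_rot: [0.466, 0.885, -0.001, -0.001]
contact_force: [0.3, 0.6, -3.6]
gripper_width: 48.4
```

apply_moves(plan=[0.4,-0.003,-0.025,0,-2,0.4,-0.005,-0.05,0,-4,0.4,-0.008,-0.075,0,-7,0.4,-0.01,-0.1,0,-9,0.4,-0.013,-0.125,0,-11,0.4,-0.015,-0.15,0,-13,0.4,-0.017,-0.175,0,-15,0.4,-0.019,-0.19,0,-18])

```text
clock: 11.9
position: [482.4, -218.6, 243.2]
ee_rot: [0.599, 0.801, -0.001, -0.002]
contact_force: [0.3, 0.4, -3.1]
gripper_width: 48.2
```

```bash
python3 tip.py 10; python3 - <<'E'
from h import *
print(arm.read_state())
s=dict(np.load('last_scene.npz'));i=s['color'][:,:,::-1]
cv2.imwrite('pics/s10d.png',cv2.resize(i[80:240,260:400],(700,600),interpolation=cv2.INTER_CUBIC)[:600])
E
```

```text
[ 482.23311788 -219.94217673  243.12034853] [ 0.60080675  0.79939185 -0.00121337 -0.00156187] [ 0.59332362 -0.75124772 -2.21677515]
229 [ 452.35861819 -233.34133262  235.50011206] [ 511.97620034 -190.12231544  267.82855132]
yaw 16.14443388023993
ty [-25.7 -19.9   0.8  22.8  29.3]
tx [-30.6 -24.9 -11.6   1.8   4.8]
{'clock': 11.95, 'joints': array([-1.21326531e-01,  2.16108952e-01, -2.02943430e-01,  5.91614623e-04,
       -1.15566240e+00, -2.73873226e+00]), 'joint_vel': array([ 0.05106244, -0.01423327, -0.01446505, -0.01511162,  0.00369337,
        0.04114973]), 'joint_efforts': array([-3.28858607e-01, -3.25414610e+01,  1.91716218e+01,  4.17227492e+00,
       -1.03237778e-01, -1.15506980e-03]), 'position': array([ 482.23311788, -219.94217673,  243.12034853]), 'ee_rot': array([ 0.60080675,  0.79939185, -0.00121337, -0.00156187]), 'contact_force': array([ 0.59332362, -0.75124772, -2.21677515]), 'wrist_torque': array([-0.23170736, -0.15671016, -0.0551017 ]), 'gripper_width': 48.27794205346179}
```

View pics/s10d.png

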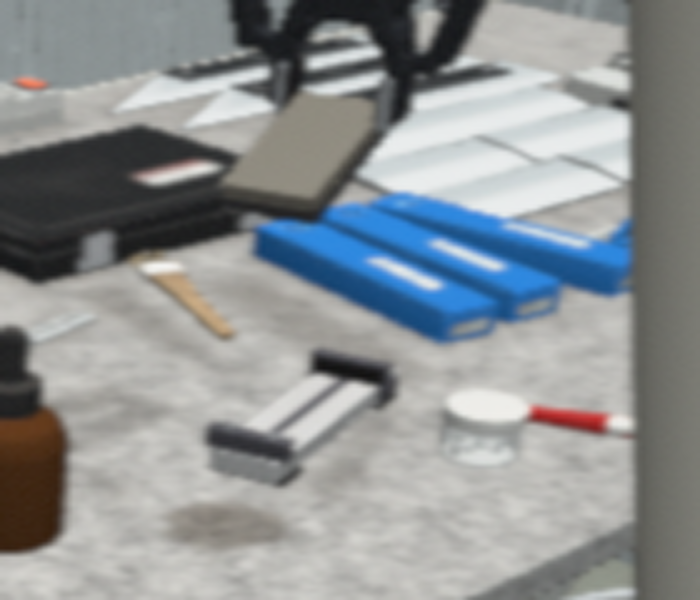

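```bash
cat > st2.py <<'E'
from h import *
s=dict(np.load('last_scene.npz'));P=cloud(s)
a=np.radians(106.5);ax=np.array([np.cos(a),np.sin(a)]);nx=np.array([-ax[1],ax[0]])
q=P[...,:2]@ax;w=P[...,:2]@nx;z=P[...,2]
pos=arm.read_state()['position'];print('tcp q,w,z',pos[:2]@ax,pos[:2]@nx,pos[2])
hsv=cv2.cvtColor(s['color'],cv2.COLOR_RGB2HSV).astype(int)
r=(w>-430)&(w<-360)
j=r&(q<-350)&(q>-440)&(z>32)&(z<43)&(hsv[...,2]<90);t=r&(q>-300)&(q<-250)&(z>32)&(z<43)&(hsv[...,2]<110)
for n,m in(('jaw',j),('stop',t)):
    if m.sum(): print(n,m.sum(),'q',np.percentile(q[m],[2,50,98]).round(1),'w',np.percentile(w[m],[2,98]).round(1))
# stone: brownish grey tilted, above
tz=pos[2]
m=(abs(w-pos[:2]@nx)<32)&(q>pos[:2]@ax-20)&(q<pos[:2]@ax+100)&(z>max(42,tz-40))&(z<tz+25)&(hsv[...,2]>85)
A=np.c_[q[m],w[m],np.ones(m.sum())];c,*_=np.linalg.lstsq(A,z[m],rcond=None)
print('stone',m.sum(),'tilt',np.degrees(np.arctan(c[0])),'roll',np.degrees(np.arctan(c[1])),'q',np.percentile(q[m],[1,99]).round(1),'w',np.percentile(w[m],[1,99]).round(1),'z',np.percentile(z[m],[1,99]).round(1),'res',np.std(A@c-z[m]))
E
python3 st2.py
```

```text
tcp q,w,z -347.8465047785728 -399.90767709692454 243.1203485333376
jaw 45 q [-404.3 -398.6 -393.4] w [-410.9 -369.4]
stop 56 q [-269.8 -264.4 -260. ] w [-413.1 -368.8]
stone 610 tilt -22.1603638969069 roll -6.259016591828047 q [-352.6 -262.8] w [-426.3 -369.7] z [205.  264.3] res 5.735574515676871
```

apply_moves(plan=[0.4,0.001,-0.0225,0,0.4,0.4,0.001,-0.0225,-0.025,0.4,0.4,0.001,-0.0225,-0.055,0.4,0.4,0.001,-0.0225,-0.085,0.4,0.4,0.001,-0.0225,-0.115,0.4,0.4,0.001,-0.0225,-0.14,0.4,0.4,0.001,-0.0225,-0.155,0.4,0.4,0.001,-0.0225,-0.16,0.4])

```text
clock: 12.62
position: [481.7, -238.3, 80.8]
ee_rot: [0.595, 0.804, -0.002, -0.004]
contact_force: [-0.3, -0.6, -2.3]
gripper_width: 48.2
```

apply_moves(plan=[0.4,0,0,-0.005,0,0.4,0,0,-0.007,0,0.4,0,0,-0.007,0])

```text
clock: 12.87
position: [485.5, -239.1, 78.2]
ee_rot: [0.595, 0.804, 0.0, 0.0]
contact_force: [-1.0, 0.2, -3.6]
gripper_width: 48.0
```

```bash
cat > look.py <<'E'
import sys
from h import *
n=sys.argv[1]
s=snap('scene','s%s.png'%n);i=s['color'][:,:,::-1]
cv2.imwrite('pics/s%sd.png'%n,cv2.resize(i[150:230,280:370],(675,600),interpolation=cv2.INTER_CUBIC))
st=arm.read_state();print(st['clock'],st['position'],st['contact_force'],st['wrist_torque'],st['gripper_width'])
E
python3 look.py 11; python3 st2.py
```

```text
12.9167 [ 485.85645641 -239.14418861   78.70637341] [ 0.16858723 -0.15277543 -2.31688927] [-0.02553046 -0.09832395 -0.0050359 ] 48.57901502779185
tcp q,w,z -367.28685646063946 -397.92813955576077 78.70637340811054
jaw 21 q [-403.5 -397.6 -392.1] w [-385.8 -367.9]
stop 72 q [-293.  -265.3 -261.7] w [-413.6 -369.4]
stone 571 tilt -23.019768837046946 roll -2.747848797088198 q [-375.  -280.6] w [-423.1 -367.7] z [44.3 98.8] res 4.634272227011762
```

View pics/s11d.png

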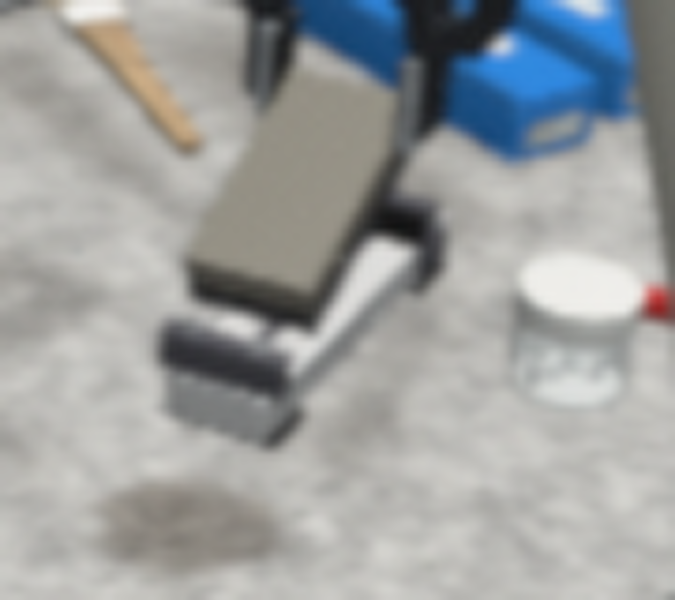

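apply_moves(plan=[0.4,-0.0025,-0.0039,0,-0.3,0.4,-0.0025,-0.0039,-0.004,-0.3,0.4,-0.0025,-0.0039,-0.008,-0.3,0.4,-0.0025,-0.0039,-0.011,-0.3,0.4,-0.0025,-0.0039,-0.013,-0.3,0.4,-0.0025,-0.0039,-0.015,-0.3,0.4,-0.0025,-0.0039,-0.015,-0.3])

```text
clock: 13.5
position: [482.9, -243.3, 63.1]
ee_rot: [0.597, 0.803, -0.0, 0.0]
contact_force: [-0.7, -1.2, 1.7]
gripper_width: 48.4
```

apply_moves(plan=[0.4,0,0,-0.001,0,0.4,0,0,-0.002,0,0.4,0,0,-0.003,0,0.4,0,0,-0.004,0])

```text
clock: 13.83
position: [483.8, -244.2, 60.6]
ee_rot: [0.596, 0.803, -0.0, 0.002]
contact_force: [-1.8, -6.6, 8.4]
gripper_width: 48.0
```

apply_moves(plan=[0.4,0,0,-0.001,0,0.4,0,0,-0.002,0,0.4,0,0,-0.003,0])

```text
clock: 14.08
position: [484.7, -244.6, 58.1]
ee_rot: [0.596, 0.803, -0.0, 0.003]
contact_force: [-1.9, -7.7, 11.4]
gripper_width: 48.0
```

```bash
python3 look.py 12; python3 st2.py
```

```text
14.1333 [ 484.71313405 -244.64783045   58.11531406] [-0.67246568 -6.18718281  9.83049981] [-1.3297466   0.70704484  0.23151061] 48.454838765098685
tcp q,w,z -372.2391357778349 -395.2687807773522 58.11531406420793
jaw 9 q [-403.1 -398.4 -393.2] w [-374.9 -369.4]
stop 120 q [-295.9 -269.7 -261.3] w [-412.4 -365.6]
stone 521 tilt -17.577892462269745 roll -2.667270227342194 q [-380.2 -284.6] w [-421.6 -365.5] z [43.6 79.9] res 3.475698950339459
```

View pics/s12d.png

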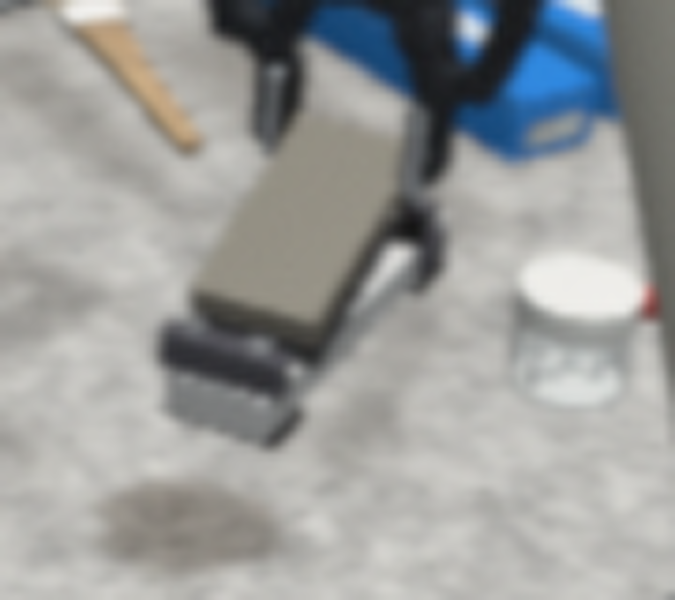

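The stone is pivoting in the grip as intended, down to 17.6° with about 10 N. I'll keep lowering.

apply_moves(plan=[0.4,0,0,-0.001,0,0.4,0,0,-0.002,0,0.4,0,0,-0.003,0,0.4,0,0,-0.004,0,0.4,0,0,-0.005,0,0.4,0,0,-0.006,0,0.4,0,0,-0.007,0,0.4,0,0,-0.008,0])

```text
clock: 14.8
position: [486.3, -244.8, 50.6]
ee_rot: [0.596, 0.803, 0.001, 0.004]
contact_force: [1.4, -6.5, 8.6]
gripper_width: 48.5
```

apply_moves(plan=[0.4,0,0,-0.001,0,0.4,0,0,-0.002,0,0.4,0,0,-0.003,0,0.4,0,0,-0.004,0,0.4,0,0,-0.005,0,0.4,0,0,-0.006,0,0.4,0,0,-0.007,0,0.4,0,0,-0.008,0])

```text
clock: 15.47
position: [486.8, -244.5, 42.5]
ee_rot: [0.596, 0.803, 0.001, 0.005]
contact_force: [1.3, -6.8, 9.0]
gripper_width: 48.6
```

```bash
python3 look.py 13; python3 st2.py
```

```text
15.5167 [ 486.64732685 -244.41515733   42.19492412] [ 2.19838762 -4.05904209  6.06787243] [-0.79681543 -0.445819   -0.00878992] 48.58756651517443
tcp q,w,z -372.5653846377271 -397.18940574374494 42.19492412424342
jaw 6 q [-396.4 -372.6 -358.6] w [-371.7 -368.3]
stop 125 q [-294.  -269.3 -260.9] w [-416.2 -368. ]
stone 424 tilt -7.352088127097536 roll 0.0695275149866098 q [-380.  -281.6] w [-422.9 -367.4] z [44.1 63.6] res 1.9659505113670872
```

View pics/s13d.png

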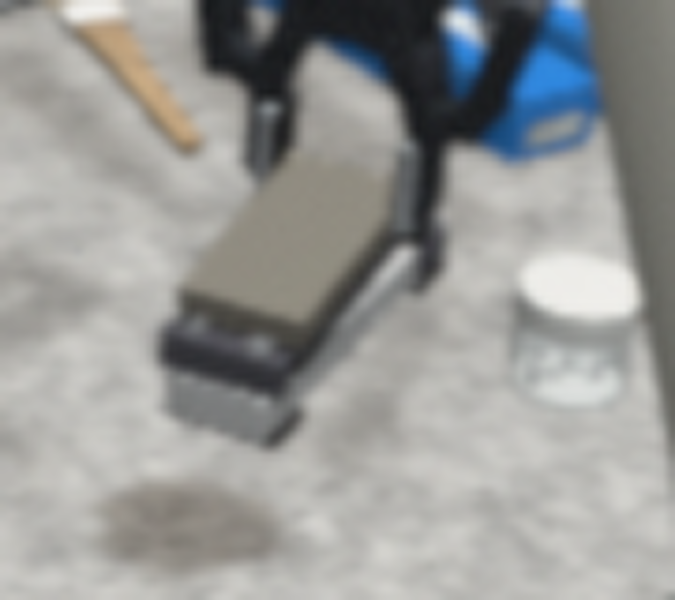

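apply_moves(plan=[0.4,0,0,-0.001,0,0.4,-0.001,0,-0.002,0,0.4,-0.001,0,-0.003,0,0.4,-0.002,-0.0005,-0.004,0,0.4,-0.002,-0.0005,-0.005,0,0.4,-0.002,-0.0005,-0.006,0])

```text
clock: 16.02
position: [485.4, -244.8, 36.4]
ee_rot: [0.597, 0.803, 0.002, 0.005]
contact_force: [2.1, -3.5, 7.3]
gripper_width: 48.5
```

apply_moves(plan=[0.4,0,0,-0.001,0,0.4,0,0,-0.0015,0,0.4,0,0,-0.002,0])

```text
clock: 16.27
position: [485.0, -244.8, 34.2]
ee_rot: [0.597, 0.803, 0.002, 0.005]
contact_force: [2.9, -4.1, 5.7]
gripper_width: 48.5
```

```bash
python3 look.py 14; python3 st2.py
```

```text
16.3167 [ 484.98480582 -244.70814123   34.12257449] [ 2.6467843  -3.9521633   5.80520835] [-0.7163087  -0.56370695 -0.10184806] 48.13737674865927
tcp q,w,z -372.37412189328154 -395.5121358513065 34.12257448786429
jaw 7 q [-367.3 -356.3 -351.2] w [-368.9 -367. ]
stop 125 q [-293.8 -268.7 -260.6] w [-414.7 -367.1]
stone 375 tilt -2.243599769261667 roll 0.21304658367347634 q [-380.1 -280.3] w [-420.1 -366.5] z [44.1 54.9] res 1.6780951536967625
```

View pics/s14d.png

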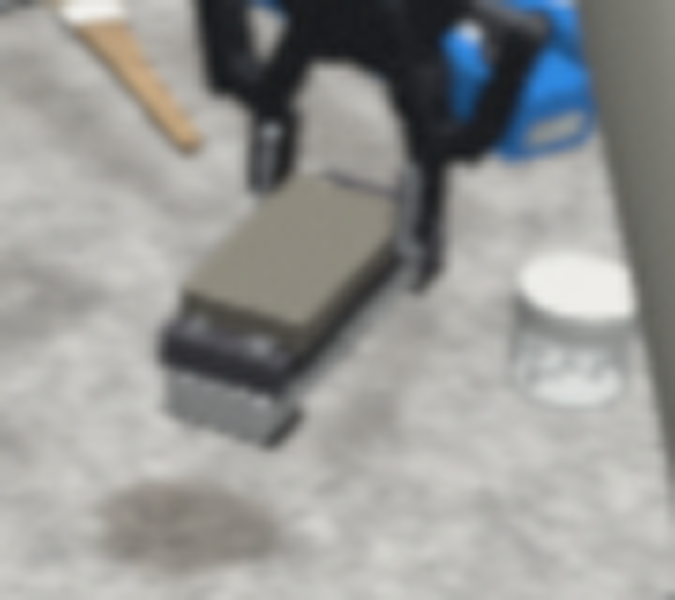

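apply_moves(plan=[0.4,0,0,-0.001,0,0.4,0,0,-0.002,0,0.4,0,0,-0.002,0])

```text
clock: 16.57
position: [484.8, -244.7, 32.1]
ee_rot: [0.597, 0.803, 0.001, 0.004]
contact_force: [1.8, -4.4, 7.0]
gripper_width: 49.1
```

apply_moves(plan=[0.4,0,0,-0.001,0,0.4,0,0,-0.0015,0,0.4,0,0,-0.0015,0])

```text
clock: 16.82
position: [484.9, -244.7, 31.6]
ee_rot: [0.596, 0.803, 0.001, 0.004]
contact_force: [0.5, -4.2, 12.5]
gripper_width: 48.2
```

```bash
python3 look.py 15; python3 st2.py
```

```text
16.8667 [ 484.90180066 -244.67541342   31.56232608] [ 0.49303086 -4.33951339 12.30574708] [-0.41185866 -0.01662335 -0.07853863] 48.080395683792595
tcp q,w,z -372.31916708853925 -395.4418440570336 31.562326076053097
jaw 12 q [-404.4 -360.7 -352.5] w [-387.8 -361.8]
stop 122 q [-295.2 -270.  -260.6] w [-415.1 -367.8]
stone 365 tilt -0.4009082728396938 roll -0.3408501837053533 q [-380.6 -279.5] w [-421.5 -366.3] z [43.5 52.8] res 1.66185699743367
```

apply_moves(plan=[0.4,0,0,0.0008,0,-0.2,0,0,0.0008,0,-0.3,0,0,0.0008,0,-0.45,0,0,0.0008,0,-0.45,0,0,0.0008,0,-0.45,0,0,0.0008,0])

```text
clock: 17.37
position: [480.3, -243.1, 28.7]
ee_rot: [0.597, 0.802, -0.0, -0.001]
contact_force: [-0.0, 0.0, -1.1]
gripper_width: 61.7
```

```bash
python3 look.py 16; python3 st2.py
```

```text
17.4167 [ 480.42048516 -243.19099981   28.70975334] [-0.4170574   0.17920629 -0.6266612 ] [-0.04127863 -0.02320015  0.01682041] 61.620203837900675
tcp q,w,z -369.62311965998447 -391.56666656588044 28.709753341799523
jaw 18 q [-401.2 -371.6 -352.6] w [-395.2 -366.4]
stop 116 q [-293.3 -268.2 -261. ] w [-414.8 -366.8]
stone 361 tilt -0.4859900735832663 roll -0.283952339318576 q [-379.1 -279.2] w [-419.6 -367. ] z [44.1 51.6] res 1.5301335310870952
```

View pics/s16d.png

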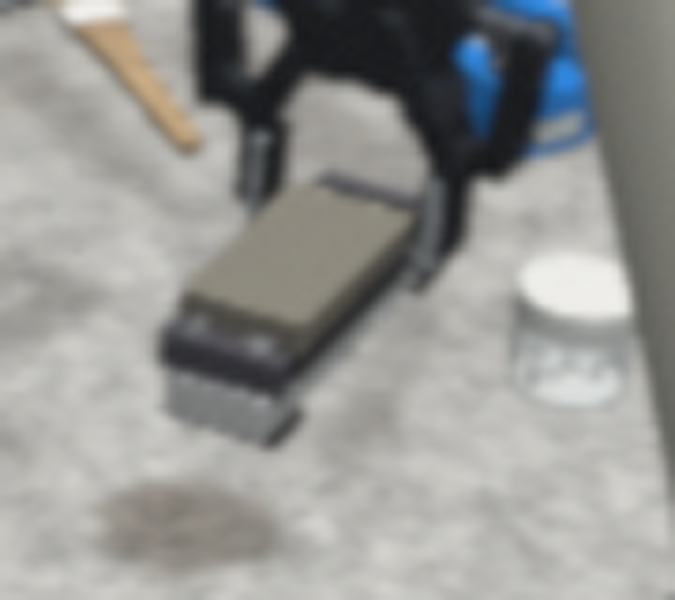

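The stone lies flat and free, and the jaw's face is visible behind it at (370,190). I'll raise the gripper, shut it and go behind the jaw.

apply_moves(plan=[-0.45,0,0,0.01,0,-0.45,0,0,0.04,0,-0.45,0,0,0.08,0,1,0.006,-0.02,0.1,0,1,0.0206,-0.059,0.1,0,1,0.0206,-0.059,0.1,0,1,0.0206,-0.059,0.1,0,1,0.0206,-0.059,0.1,0])

```text
clock: 18.08
position: [500.6, -302.2, 128.8]
ee_rot: [0.597, 0.802, -0.0, -0.001]
contact_force: [0.5, -0.3, -0.3]
gripper_width: 1.2
```

```bash
python3 look.py 17; python3 st2.py; python3 - <<'E'
from h import *
d=snap('top','t17.png');i=d['color'][:,:,::-1]
cv2.imwrite('pics/t17c.png',cv2.resize(i[180:250,275:345],(600,600),interpolation=cv2.INTER_CUBIC))
E
```

```text
18.1333 [ 500.54139872 -301.83411794  128.71896157] [-1.04650751  0.36254138 -0.05920943] [0.0423679  0.06521218 0.02251311] 0.2386708837873913
tcp q,w,z -431.565946835152 -394.2034501557195 128.7189615670831
jaw 24 q [-403.1 -394.8 -352.1] w [-401.7 -366.4]
stop 120 q [-296.2 -269.3 -261.1] w [-413.9 -366.9]
stone 40 tilt -4.963263693198703 roll -4.668150191318424 q [-436.7 -416.4] w [-405.1 -377. ] z [130.4 152.7] res 6.241900132729586
```

View pics/s17d.png

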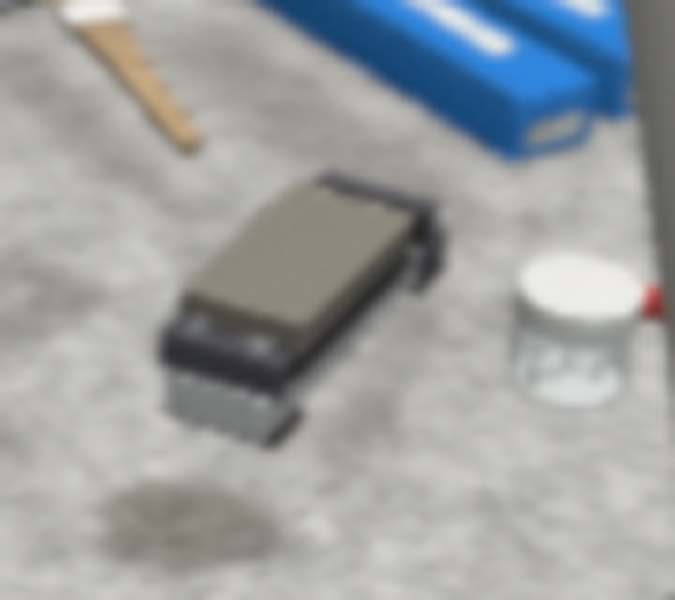

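View pics/t17c.png

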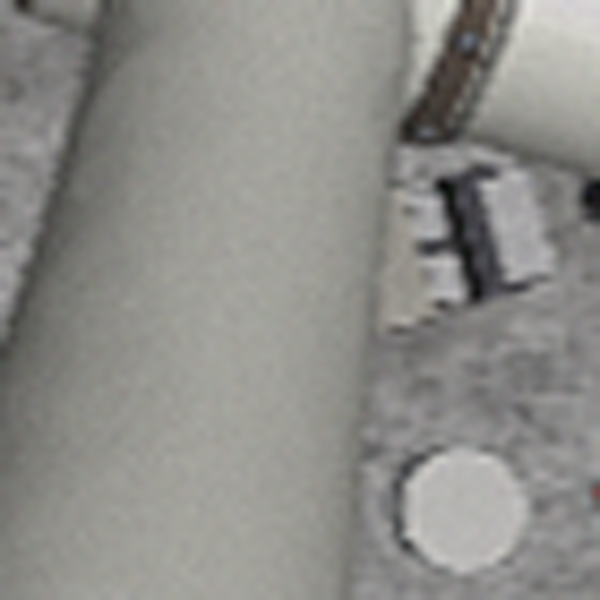

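apply_moves(plan=[1,0,0,-0.035,0,1,0,0,-0.07,0,1,0,0,-0.092,0,1,0,0,-0.098,0,1,0,0,-0.098,0])

```text
clock: 18.6
position: [500.0, -301.4, 29.4]
ee_rot: [0.596, 0.803, -0.001, -0.002]
contact_force: [0.8, 0.5, -0.2]
gripper_width: 0.2
```

apply_moves(plan=[1,-0.001,0.003,0,0,1,-0.002,0.006,0,0,1,-0.0026,0.009,0,0,1,-0.0035,0.012,0,0,1,-0.0044,0.015,0,0,1,-0.0053,0.018,0,0])

```text
clock: 19.1
position: [497.4, -285.1, 32.7]
ee_rot: [0.597, 0.803, 0.0, 0.002]
contact_force: [0.9, -4.2, 2.7]
gripper_width: -0.1
```

apply_moves(plan=[1,-0.0006,0.002,0,0,1,-0.0012,0.004,0,0,1,-0.0018,0.006,0,0,1,-0.0024,0.008,0,0])

```text
clock: 19.43
position: [494.7, -276.5, 31.7]
ee_rot: [0.597, 0.802, 0.0, 0.001]
contact_force: [2.6, -3.5, 3.5]
gripper_width: -0.3
```

apply_moves(plan=[1,-0.0003,0.001,0,0,1,-0.0006,0.002,0,0,1,-0.0009,0.003,0,0])

```text
clock: 19.68
position: [493.8, -273.8, 31.5]
ee_rot: [0.597, 0.803, 0.0, 0.001]
contact_force: [2.1, -6.3, 4.1]
gripper_width: -0.3
```

apply_moves(plan=[1,-0.0003,0.001,0,0,1,-0.0006,0.002,0,0])

```text
clock: 19.85
position: [493.5, -272.6, 31.6]
ee_rot: [0.596, 0.803, -0.0, 0.002]
contact_force: [2.3, -12.7, 1.1]
gripper_width: -0.3
```

```bash
python3 look.py 18; python3 st2.py
```

```text
19.9 [ 493.49037251 -272.66217156   31.5938242 ] [ 2.09565216 -9.26759983  2.10521309] [-2.68444    -0.74979966  0.00928713] 0.01545033252404964
tcp q,w,z -401.5927093034867 -395.72806748256227 31.59382419689282
jaw 11 q [-374.  -366.3 -353. ] w [-368.1 -366.2]
stop 110 q [-293.8 -268.  -261.7] w [-414.  -366.5]
stone 273 tilt 0.2862836206535468 roll -0.7870627018369274 q [-403.9 -302.8] w [-416.3 -366.5] z [42.5 54.6] res 1.854895473346547
```

View pics/s18d.png

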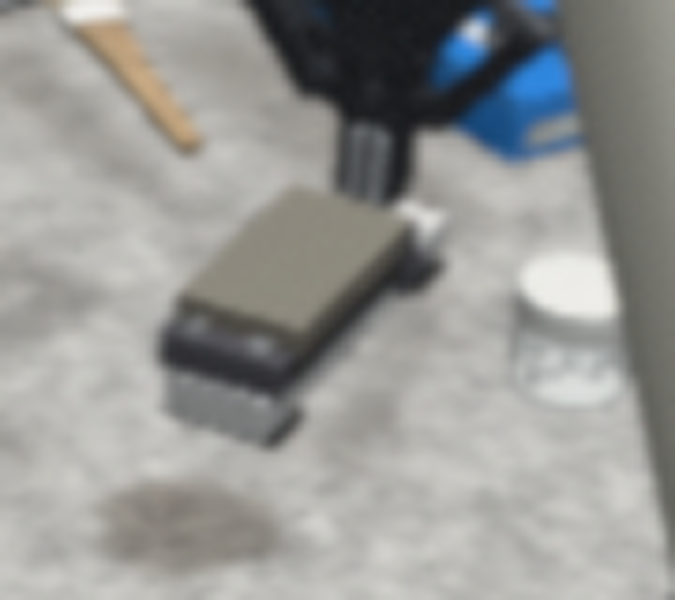

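apply_moves(plan=[1,-0.0003,0.001,0,0,1,-0.0006,0.002,0,0,1,-0.0006,0.002,0,0])

```text
clock: 20.15
position: [493.5, -272.5, 31.7]
ee_rot: [0.596, 0.803, -0.0, 0.003]
contact_force: [3.7, -17.2, -0.7]
gripper_width: 0.1
```

apply_moves(plan=[1,-0.0003,0.001,0,0,1,-0.0006,0.002,0,0,1,-0.0006,0.002,0,0])

```text
clock: 20.4
position: [493.6, -272.3, 31.8]
ee_rot: [0.596, 0.803, -0.001, 0.004]
contact_force: [3.5, -25.8, -4.2]
gripper_width: 0.1
```

apply_moves(plan=[1,0.001,-0.004,0,0,1,0.003,-0.01,0,0,1,0.006,-0.02,0,0,1,0.007,-0.024,0.01,0,1,0.007,-0.024,0.05,0,1,0.007,-0.024,0.09,0,1,0.007,-0.06,0.13,0,1,0.007,-0.1,0.16,0])

```text
clock: 21.07
position: [498.2, -350.5, 180.9]
ee_rot: [0.595, 0.804, 0.0, -0.0]
contact_force: [1.3, 0.1, -0.9]
gripper_width: -0.2
```

apply_moves(plan=[1,-0.04,-0.04,0,0,1,-0.08,-0.07,0,0,1,-0.1,-0.11,0,0,1,-0.13,-0.14,0,0,1,-0.16,-0.17,0,0,1,-0.16,-0.17,0,0,1,-0.16,-0.17,0,0])

```text
clock: 21.65
position: [333.9, -523.6, 176.9]
ee_rot: [0.599, 0.801, 0.001, -0.002]
contact_force: [1.2, 0.2, 0.2]
gripper_width: -0.2
```

```bash
python3 look.py 19; python3 - <<'E'
from h import *
d=snap('top','t19.png');i=d['color'][:,:,::-1]
cv2.imwrite('pics/t19c.png',np.hstack([cv2.resize(i[180:250,275:345],(400,400),interpolation=cv2.INTER_CUBIC),cv2.resize(i[150:250,140:270],(400,308),interpolation=cv2.INTER_CUBIC).copy() if 0 else cv2.resize(i[140:250,150:260],(400,400),interpolation=cv2.INTER_CUBIC)]))
E
python3 st2.py; sed 's/-20)/-20)/' /dev/null; python3 m2.py; cp pics/s19.png pics/s19full.png
```

```text
21.7 [ 335.44462154 -522.31296195  176.8718209 ] [-0.07324607  0.90968128 -0.25669568] [ 0.01354068  0.00419686 -0.00181724] -0.33315452378455496
tcp q,w,z -595.6141692271286 -174.66034621799085 177.05599926221507
jaw 14 q [-375.1 -361.4 -350.7] w [-368.1 -365.8]
stop 117 q [-293.9 -267.7 -260.9] w [-414.  -366.9]
stone 24 tilt -19.803324470022133 roll -0.21369113609809204 q [-603.6 -583. ] w [-182.1 -155.4] z [180.4 200.2] res 5.973526691035161
== top
jaw 100 along -390.3..-348.8 (p5 -389.0 p95 -350.8) w -419.8..-370.4 z 41.954136518382285
  across angle 20.829826011698003 ctr [ 485.39828028 -246.61198163]
stop 183 along -347.4..-263.5 (p5 -342.3 p95 -264.9) w -420.2..-370.2 z 43.25893035741596
  across angle 110.38935347017635 ctr [ 462.75951462 -171.50703821]
bar along -431.7..-263.5 w -418.5..-371.9
  edge slope deg -5.03 mean -414.7
  edge slope deg 8.31 mean -375.0
== scene
jaw 21 along -391.1..-346.1 (p5 -383.6 p95 -350.1) w -393.4..-365.5 z 38.707585638597884
  across angle 114.89982045822181 ctr [ 457.67169137 -245.5476763 ]
stop 155 along -343.6..-260.4 (p5 -333.4 p95 -262.5) w -417.8..-365.7 z 39.73357597020189
  across angle 78.44964665037007 ctr [ 449.87781452 -160.24541247]
bar along -432.0..-260.5 w -413.4..-366.8
  edge slope deg -1.90 mean -410.8
  edge slope deg 1.10 mean -369.9
```

View pics/s19full.png

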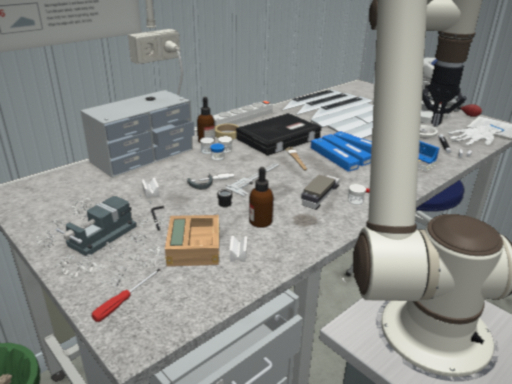

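View pics/t19c.png

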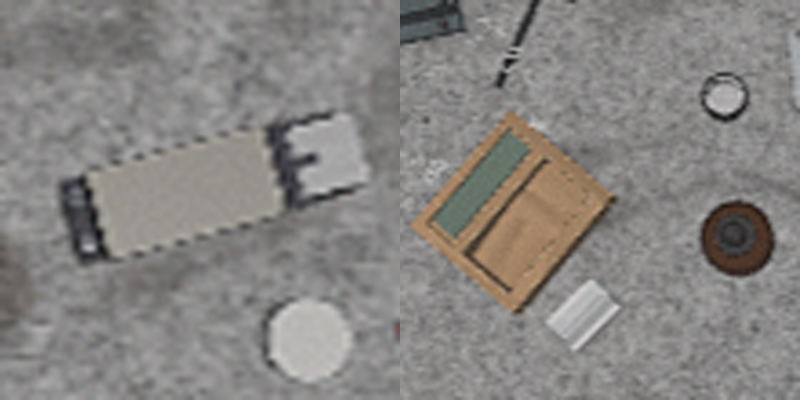

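View pics/s19d.png

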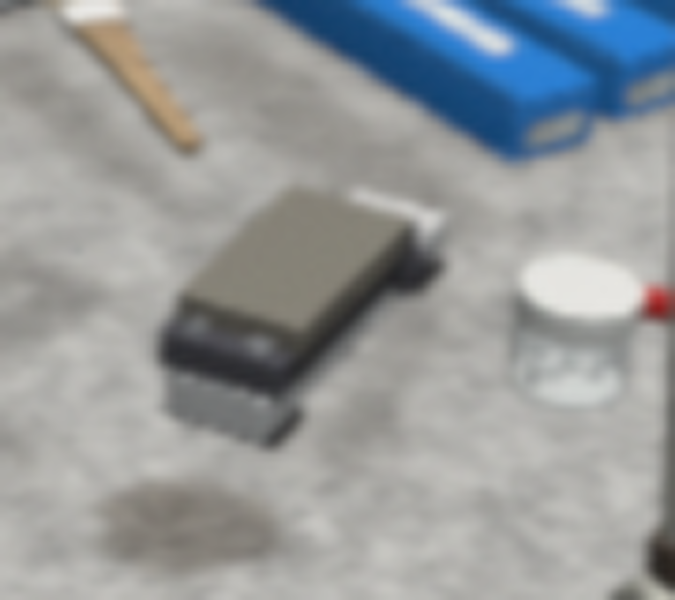

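The top crop shows the stone tight between the stop (left, about (80,220)) and the jaw (right, about (285,165)). The slip stone is in its pocket and the other things look unmoved. I'll check that the stone is flat and hand in.

```bash
python3 - <<'E'
from h import *
a=np.radians(106.5);ax=np.array([np.cos(a),np.sin(a)]);nx=np.array([-ax[1],ax[0]])
for n,dq,dw in(('top',0,0),('scene',3,3.4)):
    P=cloud(dict(np.load('last_%s.npz'%n)));q=P[...,:2]@ax-dq;w=P[...,:2]@nx-dw;z=P[...,2]
    m=(q>-370)&(q<-285)&(abs(w+395)<19)&(z>35)&(z<60)
    A=np.c_[q[m]+327.7,w[m]+395,np.ones(m.sum())];c,*_=np.linalg.lstsq(A,z[m],rcond=None);print(n,m.sum(),np.degrees(np.arctan(c[:2])),c[2])
# displacement of other things, first vs last top image
f=cv2.imread('pics/top0.png').astype(int);g=cv2.imread('pics/t19.png').astype(int)
D=(abs(f-g).max(2)>45).astype(np.uint8);D=cv2.morphologyEx(D,cv2.MORPH_OPEN,np.ones((2,2),np.uint8))
nn,L,S,_=cv2.connectedComponentsWithStats(D)
print([S[k].tolist() for k in range(1,nn) if S[k,4]>6 and S[k,1]<260])
arm.job_done()
E
```

```text
top 337 [-0.23367359  0.7916796 ] 47.386676430821986
scene 209 [ 0.23065626 -0.86851745] 48.56317692957024
[[331, 186, 181, 198, 13265], [317, 204, 12, 15, 96], [310, 212, 6, 3, 12], [296, 215, 9, 4, 18], [498, 234, 3, 3, 7]]
the job is handed in; nothing more can be done
```

I finished the job and handed it in at about 21.7 s, against the 61 s limit. The bench stone is held snugly in the holder between jaw and fixed stop.

- **Jaw:** the gap was about 90 mm, too short for the stone, so I first pushed the jaw back to about 120 mm.
- **Stone out of the case:** I pressed its -x end down to about 10 mm below the rim. It stayed tipped at about 22° when I let go. I took it by the raised end and lifted it out at the same tilt.
- **Setting down:** I lowered it into the holder until its low end touched the bar, then kept lowering so it pivoted flat in the grip before I opened the fingers.
- **Clamping:** I pushed the jaw until it stopped moving and the force rose to about 26 N, at the position I had worked out for a 100 mm stone.

**Last checks:**
- **Flatness:** the stone's top measures 47.4 mm high in the top view and 48.6 mm in the scene view, against 47 mm expected. It is level within 1° in both.
- **Other things:** the slip stone is in its pocket. Comparing the first and last top views, I saw no change at the case's slip pocket, bottle, jar, loupe, V-block or brush. However, the case with the stone out didn't register as a change either, so that comparison is coarse; by eye they all look unmoved in the last pictures.
- **Camera disagreement:** the two cameras differed by 3 to 4 mm in x. I settled this by comparing the scene camera with the known position of the fingertips, and it agreed better with the top camera.

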